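# Charge the grinding jar of a shaker mill

## Robot

A 7-joint arm with a two-finger parallel gripper is mounted at the origin on the work surface. World frame = base frame: x ahead of the robot, y to its left, z up, the work surface at z = 0. Lengths are in m, angles in rad, forces in N, time in s.
With the tool pointing down it reaches from about 0.4 to 0.85 m from the base axis. Payload 4.5 kg.
Tool frame: the origin (TCP) lies on the centre line of the jaws, within the pads' length; the fingertips stand r.tip_extent ahead of it and the grasp point (between the pads) is the TCP (r.tip_extent is the distance from the TCP to the fingertips, in m); z points along the fingers, y is the line along which they close (so a half turn about z gives the same grasp; the last joint's range is limited). The gripper opens to 88 mm and grips with 3 to 60 N. Pads are 18 mm wide; open, the fingers measure 123 mm over their backs; the gripper's body (75 mm by 187 mm) begins 45 mm behind the grasp point.
Start: joints at [-1.197, 0.689, -0.195, 1.565, 0.157, 0.902, -0.215], TCP at [0.208, 0.589, 0.258] pointing down, gripper open.
Joint ranges: [-3.01, 3.01], [-0.46, 2.08], [-1.47, 1.51], [0.13, 2.56], [-1, 4.14], [0.04, 2.09], [-2.66, 2.66]. Speed limits (rad/s): [2.57, 2.57, 3.14, 3.14, 3.14, 3.14, 3.14].

## Interface

Orientations are given as a unit quaternion [x, y, z, w].
In Python, from plant import sensors, vision, finish_job, r gives the robot as it stands. The module is installed in compiled form; this text tells all that it offers.
- The arm moves only by the tool step_arm, never from a script. Its argument "steps" is a list of rows, each a list of 2 entries, a list of its own where there are three numbers: the shift along the tool's x, y, z in cm, then the turn, a rotation vector about the tool's x, y, z in degrees. A call has 1 to 12 rows; each row shifts and turns the commanded pose from where the row before left it, along the tool's axes as they then stand; what a row does not reach is not made up. A row lasts 1/8 s, in which the tool goes at most 62.5 mm and 10.7 degrees, less where a joint would pass 70% of its speed; a pose out of reach is approached as far as the arm can. A call with a gripper value outside its range is refused whole. "claw" is the opening, from -1 (shut) to 1 (fully open), set as the call begins (left out, the last holds). The fingers move at their own pace and stop on an object; "grip_force" is the grip in N (left out, the last holds). Time passes only in rows, so rows that do not move let the fingers close. It gives the time, the measured TCP pose, the force, the opening and the grip force at its end, in the units of the state.
- sensors.get_state(): the state, without advancing time (a new reading comes with each control period).
- vision.snapshot(name): name is "side" or "top" or "wrist"; returns a dict with "img" (400x640x3 uint8, red, green, blue), "fx", "fy", "cx", "cy" (pixels), "position" and "rotation" of the camera in the world. Camera axes: x right, y down, z forward; pixel columns grow to the right and rows downward; lengths in m; the calibration is good to about 2 mm. The wrist camera is an equidistant fisheye: a pixel r from the principal point sees the ray r / f radians off the axis. A picture is of the moment at which its call begins. There is no depth.
- finish_job(): hands the job in; it is judged then, once.
The state is a dict: "clock": time; "q": joint angles; "qd": joint speeds; "joint_torque": joint torques, N m; "tool_pos": TCP position; "eef_rot": TCP orientation; "contact_force": force on the tool from outside, world axes, zero at the start; "moment": the same for the moment, N m; "opening": opening from 0.0 (shut) to 1.0 (fully open); "finger_force": force on a finger pad.
Only numpy, scipy, OpenCV 4.12 (cv2) and the standard library are available. Lean on these libraries where they do the work, as an engineer would, in place of code of your own. Each camera call takes 0.05 s, during which the arm holds its last target. There are 200 camera calls.

## Task

Get the shaker mill ready to run: slide its clear guard fully open, take the steel cup and pour all eight grinding balls into the steel jar. Then stand the empty cup upright in the middle of the round rubber mat and let go of it, and after that slide the guard fully shut over the jar. Leave the bottle, the small jar and the tube rack where they are.

Things in the scene. Friction and masses are not known exactly. Their poses are not given: they have to be found in the camera images.
- jar_in (a point): Centre of the inner floor of the steel grinding jar, a round open jar fixed on the right-hand half of the low white shaker mill (mill body 210 x 330 mm, its flat top 70 mm above the bench). The jar's inner diameter is 80 mm, its outer diameter 92 mm, its rim is 54 mm above this point (130 mm above the bench). This frame's axes are those of the fixed mill: z up, y along the mill's length, the way the guard slides open, x across it.
- guard (a joint): Slide of the mill's clear guard, in m: 0 = shut, squarely over the jar; 0.15 = fully open, at its end stop on the other half of the mill, clear of the jar. It moves along +y of jar_in to open, stays where it is left and takes about 2 N to slide (a little more when moved fast).
- guard_grip (a point): Middle of the guard's handle, at the height to grip it, moving with the guard; axes as jar_in. The guard is a clear inverted-U cover, 140 mm (x) by 110 mm (y); its top plate's upper face is 144 mm above the bench, and the handle is an upright aluminium bar in the middle of it, 16 mm thick along y, 50 mm long along x, from 144 to 189 mm above the bench. This point is 27 mm above the plate and 18 mm below the handle's top.
- cup_mid (a point): Centre of the loose steel cup, half-way up: a plain round open cup, 80 mm tall, tapering from 65 mm outer diameter at the rim to 49 mm at the foot (57 mm here), wall 3 mm, floor 5 mm thick, 0.06 to 0.13 kg empty. z is the cup's axis, towards the rim. It starts upright on the bench holding the eight balls.
- mat_top (a point): Centre of the top face of the round black rubber mat, 120 mm in diameter, 4 mm thick, fixed on the bench; it is where the empty cup goes. The cup's whole foot fits on it when the cup's axis is within 35 mm of this point.
- ball0_center (a point): Centre of steel grinding ball 1 of 8: a plain 15 mm ball of 14 g. All eight start in the cup, heaped on its floor and filling less than the lower half of it.
- ball1_center (a point): Centre of steel grinding ball 2 of 8: a plain 15 mm ball of 14 g. All eight start in the cup, heaped on its floor and filling less than the lower half of it.
- ball2_center (a point): Centre of steel grinding ball 3 of 8: a plain 15 mm ball of 14 g. All eight start in the cup, heaped on its floor and filling less than the lower half of it.
- ball3_center (a point): Centre of steel grinding ball 4 of 8: a plain 15 mm ball of 14 g. All eight start in the cup, heaped on its floor and filling less than the lower half of it.
- ball4_center (a point): Centre of steel grinding ball 5 of 8: a plain 15 mm ball of 14 g. All eight start in the cup, heaped on its floor and filling less than the lower half of it.
- ball5_center (a point): Centre of steel grinding ball 6 of 8: a plain 15 mm ball of 14 g. All eight start in the cup, heaped on its floor and filling less than the lower half of it.
- ball6_center (a point): Centre of steel grinding ball 7 of 8: a plain 15 mm ball of 14 g. All eight start in the cup, heaped on its floor and filling less than the lower half of it.
- ball7_center (a point): Centre of steel grinding ball 8 of 8: a plain 15 mm ball of 14 g. All eight start in the cup, heaped on its floor and filling less than the lower half of it.
- bottle: Bystander: white plastic bottle with cap, 60 mm in diameter, 130 mm tall, standing loose; origin at the centre of its underside.
- pot: Bystander: small amber glass jar with lid, 54 mm in diameter, 60 mm tall, standing loose; origin at the centre of its underside.
- rack: Bystander: grey test-tube rack with green-capped tubes, 70 x 160 mm (x, y) and 86 mm tall, standing loose; origin at the centre of its underside.
There are look-alikes about, which are no part of the job. What is shaped like the part that bears cup_mid but yellow is not meant. Of the things like the part that bears mat_top, leave any that is yellow; of the rest the smaller one is meant.

How it is judged:
By the outcome, as a careful person would: the job done as asked, in the order asked, and still so for the second after the job is handed in, with the robot touching nothing.
It also fails if it takes over 72 s, if anything falls off the work surface, if the arm or the gripper's body presses on something with over 40 N, if the wrist force passes 120 N, or if a joint passes its speed limit or range.

## Working session

There is one attempt and no reset: what is moved stays moved. The work goes in short steps, Python scripts to look and compute and a tool call to move; the robot and the scene stay as the last step left them, time stands still between calls to the robot, and variables do not carry over. Pictures are saved under pics/ and viewed, at most 10 in all, crops included, and the job is handed in when it is done.

Besides the shell and the picture viewer there is one more tool, called after "Request:" as name([rows], argument=value, ...), one row to a line, values as JSON. step_arm: Moves the arm, as the interface text tells. Its arguments: {"type":"object","properties":{"steps":{"type":"array"},"claw":{"type":"number"},"grip_force":{"type":"number"}},"required":["steps"]}

```bash
mkdir -p pics; cat > h.py <<'E'
import numpy as np, cv2
from plant import sensors, vision, finish_job, r
from scipy.spatial.transform import Rotation as R
def snap(n,save=None):
    s=vision.snapshot(n)
    if save: cv2.imwrite('pics/'+save,cv2.cvtColor(s['img'],cv2.COLOR_RGB2BGR))
    return s
def ray(s,u,v):
    d=np.array([(u-s['cx'])/s['fx'],(v-s['cy'])/s['fy'],1.])
    Rm=np.array(s['rotation'])
    return np.array(s['position']),Rm@(d/np.linalg.norm(d))
def onz(s,u,v,z):
    p,d=ray(s,u,v); return p+d*(z-p[2])/d[2]
def proj(s,P):
    c=np.array(s['rotation']).T@(np.array(P)-np.array(s['position']))
    return s['cx']+s['fx']*c[0]/c[2], s['cy']+s['fy']*c[1]/c[2]
E
python3 - <<'E'
from h import *
for n in('top','side'):
    s=snap(n,n+'0.png'); print(n,s['fx'],s['cx'],s['cy'],np.round(s['position'],3),np.round(s['rotation'],3).tolist())
print(sensors.get_state(),r.tip_extent)
E
```

```text
top 442.1509622666346 318.51228190026865 195.7824868832786 [ 0.466 -0.053  1.349] [0.712, -0.701, 0.012, -0.024]
side 496.7774191753826 325.1001274720709 198.9837967892179 [ 0.119 -1.267  1.064] [0.877, -0.163, 0.071, -0.447]
{'clock': 0.1, 'q': array([-1.19720311,  0.68992766, -0.19452882,  1.56622097,  0.15731086,
        0.90250537, -0.21507952]), 'qd': array([ 2.46085317e-03, -2.46973707e-03,  7.78002001e-04, -2.70826262e-03,
        4.60297185e-04, -3.91880562e-05, -7.75607541e-04]), 'joint_torque': array([-2.95508908e-03, -5.28500962e+01, -1.27171598e+00, -1.53837723e+01,
       -5.26025647e-02,  1.99631264e-03,  5.19450100e-05]), 'tool_pos': array([0.20816714, 0.58874989, 0.25697832]), 'eef_rot': array([ 1.69027197e-01,  9.85611034e-01, -8.30441163e-04, -8.06303454e-05]), 'contact_force': array([-0.41384011, -0.39923084,  0.47671844]), 'moment': array([-0.01601899, -0.02070547, -0.01650407]), 'finger_force': 0.0, 'opening': 1.0002502671365867} 0.019
```

View pics/top0.png

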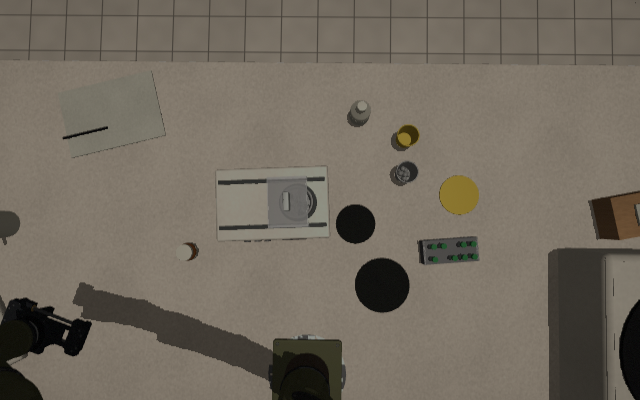

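View pics/side0.png

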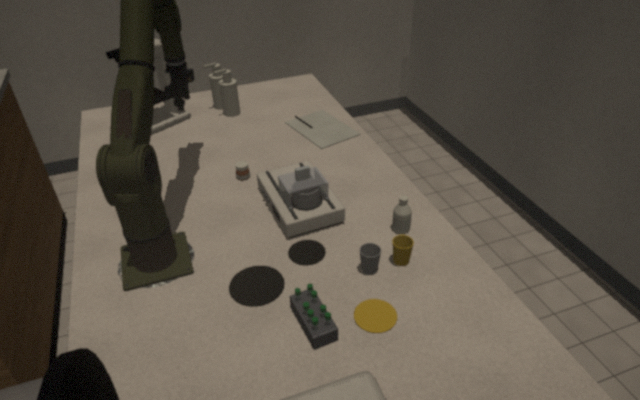

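The top view shows the mill at cols 217–329, rows 167–240, with the guard handle at about (286,200) and the jar at (300,202). The steel cup is at (405,173), next to the yellow cup at (407,136). The small black mat is at (356,223), the larger one at (382,285), and the rack at (449,250). The side view agrees: cup at (370,258), mat at (307,252), bottle at (402,215).

```bash
sed -i "s/Rm=np.array(s\['rotation'\])/Rm=rm(s)/; s/np.array(s\['rotation'\]).T/rm(s).T/" h.py; cat >> h.py <<'E'
def rm(s): 
    a=np.array(s['rotation']); return R.from_quat(a).as_matrix() if a.size==4 else a
E
python3 - <<'E'
from h import *
s=snap('top'); t=snap('side')
im=s['img']; hsv=cv2.cvtColor(im,cv2.COLOR_RGB2HSV)
# mats
m=(im.max(2)<45).astype(np.uint8)
n,l,st,c=cv2.connectedComponentsWithStats(m)
for i in range(1,n):
    if st[i,4]>500:
        P=onz(s,*c[i],.004); print('dark',st[i],np.round(P,3), np.round(np.array(proj(t,P)),1))
# mill bright
g=cv2.cvtColor(im,cv2.COLOR_RGB2GRAY)
m=((g>150)&(hsv[...,1]<40)).astype(np.uint8); m[:150]=0;m[260:]=0;m[:,:205]=0;m[:,340:]=0
m=cv2.morphologyEx(m,cv2.MORPH_CLOSE,np.ones((15,15)))
cn=max(cv2.findContours(m,0,2)[0],key=cv2.contourArea)
rc=cv2.minAreaRect(cn); b=cv2.boxPoints(rc); print('mill',rc)
B=np.array([onz(s,*p,.07) for p in b]); print(np.round(B,3),np.round(B.mean(0),3),[round(np.linalg.norm(B[i]-B[(i+1)%4]),3) for i in range(4)])
for n,p,z in(('cup rim',(405,173),.08),('handle',(286,200),.189)):
    P=onz(s,*p,z);print(n,np.round(P,3),np.round(proj(t,P),1))
a=cv2.resize(im[150:255,210:430],None,fx=3.6,fy=3.6,interpolation=cv2.INTER_CUBIC)
b=cv2.resize(t['img'][150:290,230:430],None,fx=3.96,fy=3.96,interpolation=cv2.INTER_CUBIC)[:,:]
cv2.imwrite('pics/c1.png',a[...,::-1]);cv2.imwrite('pics/c2.png',b[...,::-1]);print(a.shape,b.shape)
E
```

```text
dark [592 197  27  43 748] [ 0.48  -0.89   0.004] [437.7 479. ]
dark [ 336  205   39   39 1180] [ 0.451 -0.141  0.004] [306.4 251.3]
dark [ 355  258   54   54 2296] [ 0.269 -0.223  0.004] [256.5 284.3]
dark [   0  298   92  102 4652] [0.075 0.831 0.004] [156.3 135.5]
dark [ 619  300   21  100 1501] [ 0.089 -0.96   0.004] [259.  604.4]
dark [ 268  351   65   49 2606] [-0.007  0.02   0.004] [152.7 255.8]Traceback (most recent call last):
  File "<stdin>", line 14, in <module>
ValueError: max() iterable argument is empty
```

```bash

python3 - <<'E'
from h import *
s=snap('top'); t=snap('side')
im=s['img']; g=cv2.cvtColor(im,cv2.COLOR_RGB2GRAY)
print('white',im[230,270],'bench',im[260,270])
a=cv2.resize(im[150:255,210:430],None,fx=3.6,fy=3.6,interpolation=cv2.INTER_CUBIC)
b=cv2.resize(t['img'][150:290,230:430],None,fx=3.96,fy=3.96,interpolation=cv2.INTER_CUBIC)
cv2.imwrite('pics/c1.png',a[...,::-1]);cv2.imwrite('pics/c2.png',b[...,::-1])
for n,p,z in(('cup rim',(405,173),.08),('handle',(286,200),.189)):
    P=onz(s,*p,z);print(n,np.round(P,3),np.round(proj(t,P),1))
thr=(int(g[230,270])+int(g[260,270]))//2
m=(g>thr).astype(np.uint8); m[:150]=0;m[260:]=0;m[:,:205]=0;m[:,340:]=0
m=cv2.morphologyEx(m,cv2.MORPH_OPEN,np.ones((3,3)))
cn=max(cv2.findContours(m,0,2)[0],key=cv2.contourArea)
rc=cv2.minAreaRect(cn); q=cv2.boxPoints(rc); print('mill',rc)
B=np.array([onz(s,*p,.07) for p in q]); print(np.round(B,3),np.round(B.mean(0),3),[round(np.linalg.norm(B[i]-B[(i+1)%4]),3) for i in range(4)])
E
```

```text
white [141 135 123] bench [129 120 108]
cup rim [ 0.6   -0.278  0.08 ] [367.7 248.6]
handle [0.512 0.053 0.189] [302.6 167.4]
mill ((241.7417755126953, 204.3024139404297), (39.715538024902344, 50.16480255126953), 87.61405944824219)
[[0.556 0.269 0.07 ]
 [0.565 0.123 0.07 ]
 [0.45  0.116 0.07 ]
 [0.441 0.261 0.07 ]] [0.503 0.192 0.07 ] [np.float64(0.146), np.float64(0.115), np.float64(0.146), np.float64(0.115)]
```

View pics/c1.png

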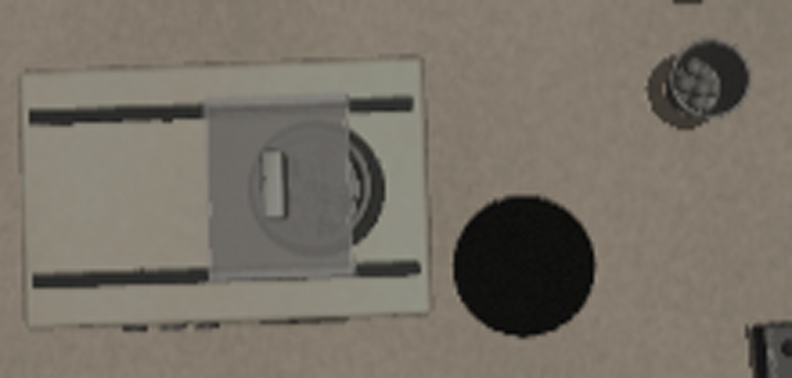

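View pics/c2.png

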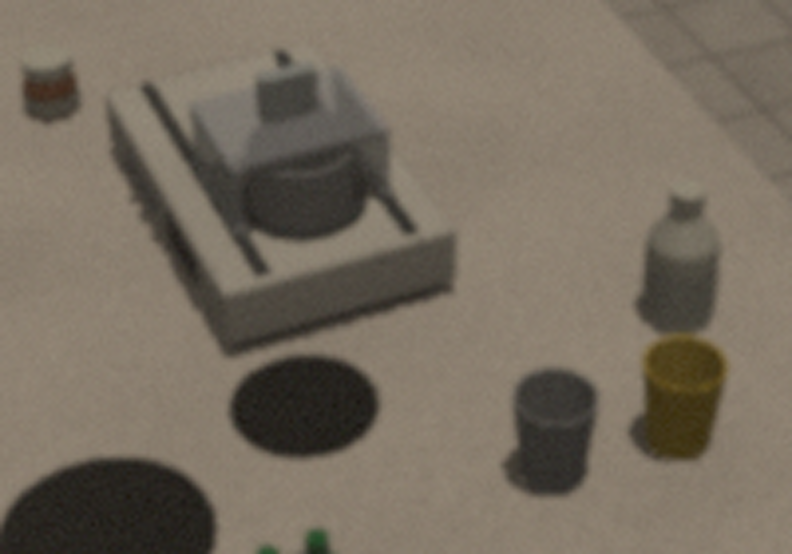

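The top crop shows the mill's top corners at (23,71), (420,57), (430,312) and (28,327), the handle top at about (272,183), the jar rim at about (311,188) and the cup rim at about (708,79). In the side crop the cup rim is at about (555,398), the cup foot at (553,480) and the handle top at (287,78).

```bash

python3 - <<'E'
from h import *
s=snap('top'); t=snap('side')
f=lambda p:(210+(p[0]+.5)/3.6-.5,150+(p[1]+.5)/3.6-.5)
B=np.array([onz(s,*f(p),.07) for p in((23,71),(420,57),(430,312),(28,327))])
print(np.round(B,3),np.round(B.mean(0),3),[round(float(np.linalg.norm(B[i]-B[(i+1)%4])),3) for i in range(4)])
e=B[0]+B[3]-B[1]-B[2]; th=np.arctan2(e[1],e[0]); e2=B[0]+B[1]-B[2]-B[3]; print('y axis yaw',np.degrees(th),'x axis',np.degrees(np.arctan2(e2[1],e2[0])))
for n,p,z in(('cup rim',(708.5,79),.08),('handle',(272,183.5),.189),('jar rim',(311,188),.13)):
    P=onz(s,*f(p),z);q=proj(t,P); print(n,np.round(P,4),'side crop',np.round([(q[0]-230)*3.96,(q[1]-150)*3.96],0))
# side rim
for p in((555,398),): print(np.round(onz(t,230+p[0]/3.96,150+p[1]/3.96,.08),4))
print(np.round(onz(t,230+287/3.96,150+73/3.96,.189),4))
g=np.array([np.cos(th),np.sin(th),0]);print(g)
E
```

```text
[[ 0.604  0.27   0.07 ]
 [ 0.619 -0.051  0.07 ]
 [ 0.414 -0.062  0.07 ]
 [ 0.397  0.26   0.07 ]] [0.509 0.104 0.07 ] [0.322, 0.205, 0.323, 0.207]
y axis yaw 92.94513143617418 x axis 2.8955398237417076
cup rim [ 0.6037 -0.2817  0.08  ] side crop [553. 392.]
handle [0.5108 0.0551 0.189 ] side crop [285.  68.]
jar rim [0.5101 0.0306 0.13  ] side crop [297. 142.]
[ 0.6025 -0.288   0.08  ]
[0.5102 0.0472 0.189 ]
[-0.05137961  0.9986792   0.        ]
```

Request:
step_arm([
  [[-3.9,-3.4,-0.2],[0,0,-2]],
  [[-3.9,-3.4,-0.2],[0,0,0]],
  [[-3.9,-3.4,0],[0,0,0]],
  [[-3.9,-3.4,0],[0,0,0]],
  [[-3.9,-3.4,0],[0,0,0]],
  [[-3.9,-3.4,0],[0,0,0]],
  [[-3.9,-3.4,0],[0,0,0]],
  [[-3.9,-3.4,0],[0,0,0]],
  [[-3.9,-3.4,0],[0,0,0]],
  [[-3.9,-3.4,0],[0,0,0]],
  [[-3.9,-3.4,0],[0,0,-10]],
  [[0,0,0],[0,0,-10]],
], claw=1)

```text
clock: 1.9
tool_pos: [0.5059, 0.0977, 0.2615]
eef_rot: [-0.02, 1.0, -0.001, 0.001]
contact_force: [-0.7, 0.8, -1.0]
opening: 0.999
finger_force: 0.0
```

```bash
cat >> h.py <<'E'
def wray(s,u,v):
    x,y=(u-s['cx'])/s['fx'],(v-s['cy'])/s['fy']; a=np.hypot(x,y)
    d=np.array([x/a*np.sin(a),y/a*np.sin(a),np.cos(a)]) if a>0 else np.array([0,0,1.])
    return np.array(s['position']),rm(s)@d
def wz(s,u,v,z):
    p,d=wray(s,u,v); return p+d*(z-p[2])/d[2]
def wproj(s,P):
    c=rm(s).T@(np.array(P)-np.array(s['position'])); a=np.arctan2(np.hypot(c[0],c[1]),c[2]); n=np.hypot(c[0],c[1])
    return s['cx']+s['fx']*a*c[0]/n, s['cy']+s['fy']*a*c[1]/n
def totool(p,st=None):
    st=st or sensors.get_state(); return R.from_quat(st['eef_rot']).inv().apply(np.array(p)-st['tool_pos'])*100
E
python3 - <<'E'
from h import *
s=snap('wrist','w1.png'); st=sensors.get_state(); print(np.round(st['q'],3),np.round(st['tool_pos'],4),s['position'])
print('expected handle',wproj(s,[.511,.053,.189]),'jar',wproj(s,[.51,.031,.13]),'cup',wproj(s,[.603,-.284,.08]))
print(totool([.511,.053,.172],st))
E
```

```text
[-0.046  0.557 -0.378  1.885  0.291  0.754  1.034] [0.5048 0.1001 0.2616] [0.42740745 0.09459668 0.38754062]
expected handle (np.float64(253.52343672274586), np.float64(225.675035454115)) jar (np.float64(242.26675225663303), np.float64(198.18969904747073)) cup (np.float64(56.855679680878325), np.float64(239.95654451020474))
[-0.38209712 -4.72818749  8.95932554]
```

View pics/w1.png

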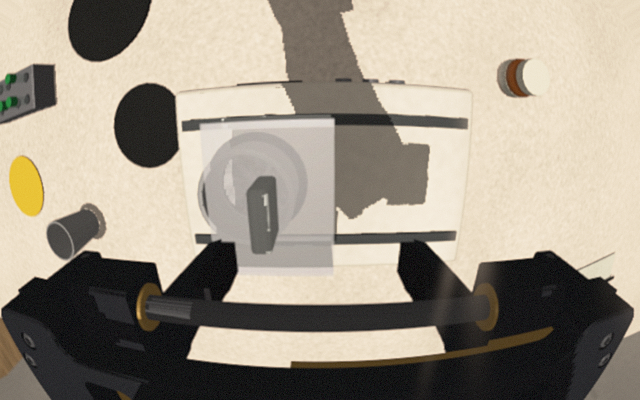

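The wrist view shows the handle at about (262,215), inside the opening once I shift roughly −4.7 cm along tool y. The steel cup is at (75,232).

Request:
step_arm([
  [[-0.4,-2.4,0],[0,0,0]],
  [[0,-2.3,0],[0,0,0]],
  [[0,0,0],[0,0,0]],
  [[0,0,3],[0,0,0]],
  [[0,0,3],[0,0,0]],
  [[0,0,2.9],[0,0,0]],
  [[0,0,0],[0,0,0]],
  [[0,0,0],[0,0,0]],
])

```text
clock: 2.95
tool_pos: [0.5102, 0.0573, 0.1736]
eef_rot: [-0.022, 1.0, 0.0, 0.001]
contact_force: [-0.1, -0.0, -0.2]
opening: 1.0
finger_force: 0.0
```

Request:
step_arm([
  [[0,0,0],[0,0,0]],
  [[0,0,0],[0,0,0]],
  [[0,0,0],[0,0,0]],
  [[0,0,0],[0,0,0]],
  [[0,0,0],[0,0,0]],
  [[0,0,0],[0,0,0]],
], claw=-1, grip_force=20)

```text
clock: 3.7
tool_pos: [0.5097, 0.0561, 0.1727]
eef_rot: [-0.022, 1.0, 0.0, -0.0]
contact_force: [0.5, 0.2, 0.2]
opening: 0.342
finger_force: 0.0
```

Request:
step_arm([
  [[0,0,0],[0,0,0]],
  [[0,0,0],[0,0,0]],
  [[0,0,0],[0,0,0]],
  [[0,0,0],[0,0,0]],
])

```text
clock: 4.2
tool_pos: [0.5097, 0.0561, 0.1727]
eef_rot: [-0.022, 1.0, 0.0, -0.0]
contact_force: [-0.2, 1.2, -0.2]
opening: 0.183
finger_force: 20.0
```

Request:
step_arm([
  [[0,1,0],[0,0,0]],
  [[0,2,0],[0,0,0]],
  [[0,2,0],[0,0,0]],
  [[0,2,0],[0,0,0]],
  [[0,1.5,0],[0,0,0]],
  [[0,1,0],[0,0,0]],
  [[0,1,0],[0,0,0]],
  [[0,0.5,0],[0,0,0]],
  [[0,0.5,0],[0,0,0]],
  [[0,0,0],[0,0,0]],
])

```text
clock: 5.45
tool_pos: [0.504, 0.1718, 0.1727]
eef_rot: [-0.022, 1.0, 0.0, -0.0]
contact_force: [-5.1, 0.4, 2.4]
opening: 0.182
finger_force: 20.0
```

Request:
step_arm([
  [[0.1,0.5,0],[0,0,0]],
  [[0,0.5,0],[0,0,0]],
  [[0,0.5,0],[0,0,0]],
  [[0,0,0],[0,0,0]],
])

```text
clock: 5.95
tool_pos: [0.5034, 0.1818, 0.1726]
eef_rot: [-0.021, 1.0, -0.003, -0.0]
contact_force: [-2.4, -9.2, 4.9]
opening: 0.179
finger_force: 20.1
```

Request:
step_arm([
  [[0,0.4,0],[0,0,0]],
  [[0,0,0],[0,0,0]],
])

```text
clock: 6.2
tool_pos: [0.5035, 0.1819, 0.1726]
eef_rot: [-0.019, 1.0, -0.006, -0.001]
contact_force: [-0.3, -15.5, 8.1]
opening: 0.181
finger_force: 20.1
```

Request:
step_arm([
  [[0,-0.9,0],[0,0,0]],
  [[0,0,0],[0,0,0]],
  [[0,0,0],[0,0,0]],
  [[0,0,0],[0,0,0]],
  [[0,0,-3],[0,0,0]],
  [[0,0,-5],[0,0,0]],
  [[0,0,-5],[0,0,0]],
  [[0,0,0],[0,0,0]],
], claw=1)

```text
clock: 7.2
tool_pos: [0.5052, 0.1827, 0.3065]
eef_rot: [-0.022, 1.0, 0.002, 0.004]
contact_force: [0.2, -0.2, -0.8]
opening: 1.0
finger_force: 0.0
```

```bash
python3 - <<'E'
from h import *
s=snap('top'); st=sensors.get_state(); print(np.round(st['q'],3),st['tool_pos'],st['eef_rot'])
im=s['img']; hsv=cv2.cvtColor(im,cv2.COLOR_RGB2HSV)
m=((hsv[...,1]>140)&(abs(hsv[...,0].astype(int)-24)<8)).astype(np.uint8)
n,l,q,c=cv2.connectedComponentsWithStats(m)
for i in range(1,n):
    if q[i,4]>60: print(q[i],c[i],onz(s,*c[i],.04))
print('bottle',onz(s,361,106,.13),'rack',onz(s,449,250,.07))
E
```

```text
[-0.199  0.526 -0.371  1.774  0.238  0.882  0.94 ] [0.50394316 0.1817343  0.30416877] [-2.22866575e-02  9.99749562e-01  8.94883503e-04  1.82157778e-03]
[396 125  23  23 409] [406.95110024 135.67726161] [ 0.7152829  -0.28979351  0.04      ]
[ 439  176   40   39 1194] [458.50335008 194.61641541] [ 0.54195861 -0.44224628  0.04      ]
bottle [ 0.77985603 -0.1455536   0.13      ] rack [ 0.38096902 -0.40622033  0.07      ]
```

Request:
step_arm([
  [[0.9,-4.7,0],[0,0,0]],
  [[0.9,-4.7,0],[0,0,0]],
  [[0.9,-4.7,0],[0,0,0]],
  [[0.9,-4.7,0],[0,0,0]],
  [[0.9,-4.7,0],[0,0,0]],
  [[0.9,-4.7,0],[0,0,0]],
  [[0.9,-4.7,0],[0,0,0]],
  [[0,0,0],[10,0,0]],
  [[0,0,0],[10,0,0]],
  [[0,0,0],[10,0,0]],
  [[0,0,0],[0,0,0]],
])

```text
clock: 8.62
tool_pos: [0.4551, -0.1458, 0.3004]
eef_rot: [-0.027, 0.966, -0.258, 0.005]
contact_force: [0.3, -0.4, -0.3]
opening: 0.997
finger_force: 0.0
```

```bash
python3 - <<'E'
from h import *
st=sensors.get_state(); print(np.round(st['q'],3),st['tool_pos'],R.from_quat(st['eef_rot']).as_matrix().round(2))
E
```

```text
[-0.084  0.462 -0.051  2.079  0.783  0.821  0.888] [ 0.45509356 -0.14583656  0.30044532] [[-1.   -0.05  0.02]
 [-0.06  0.87 -0.5 ]
 [ 0.01 -0.5  -0.87]]
```

```bash
cat >> h.py <<'E'
def ori(az,phi,roll=0):
    az,phi=np.radians([az,phi]); z=np.array([np.cos(phi)*np.cos(az),np.cos(phi)*np.sin(az),-np.sin(phi)]); y=np.array([-np.sin(az),np.cos(az),0])
    return R.from_matrix(np.c_[np.cross(y,z),y,z])*R.from_euler('z',roll,degrees=True)
def rel(target,cur=None):
    cur=cur or R.from_quat(sensors.get_state()['eef_rot']); v=np.degrees((cur.inv()*target).as_rotvec()); return v.round(1),np.linalg.norm(v).round(1)
E
python3 - <<'E'
from h import *
for az in(-60,-45,-30): 
  for phi in (20,35):print(az,phi,rel(ori(az,phi)))
E
```

```text
-60 20 (array([ 13.7, -45.5,  67.8]), np.float64(82.8))
-60 35 (array([  4.7, -32.3,  68. ]), np.float64(75.4))
-45 20 (array([  4.1, -52.2,  56.8]), np.float64(77.2))
-45 35 (array([ -3.3, -38.4,  55.9]), np.float64(67.9))
-30 20 (array([ -5.5, -58.1,  45.3]), np.float64(73.9))
-30 35 (array([-11.1, -43.9,  43.3]), np.float64(62.7))
```

Request:
step_arm([
  [[0,0,0],[-0.5,-5.5,8]],
  [[0,0,0],[-0.5,-5.5,8]],
  [[0,0,0],[-0.5,-5.5,8]],
  [[0,0,0],[-0.5,-5.5,8]],
  [[0,0,0],[-0.5,-5.5,8]],
  [[0,0,0],[-0.5,-5.5,8]],
  [[0,0,0],[-0.5,-5.5,8]],
  [[0,0,0],[0,0,0]],
])

```text
clock: 9.62
tool_pos: [0.4511, -0.1629, 0.303]
eef_rot: [0.251, 0.885, -0.232, 0.316]
contact_force: [0.0, -0.6, -0.7]
opening: 1.001
finger_force: 0.0
```

```bash
python3 - <<'E'
from h import *
st=sensors.get_state(); print(np.round(st['q'],3),st['tool_pos'],R.from_quat(st['eef_rot']).as_matrix().round(2),rel(ori(-45,35)))
o=ori(-45,35); z=o.as_matrix()[:,2]; print(z, totool(np.array([.603,-.284,.042])-.13*z), totool([.603,-.284,.042]))
E
```

```text
[-0.247  0.455  0.098  2.501  1.903  0.691 -0.988] [ 0.45107486 -0.16290675  0.30301431] [[-0.67  0.59  0.44]
 [ 0.3   0.77 -0.57]
 [-0.68 -0.25 -0.69]] (array([-3.8, -9.7, 15.9]), np.float64(19.0))
[ 0.57922797 -0.57922797 -0.57357644] [ 6.07844556  5.71991562 18.91174162] [ 3.80680411  6.27453328 31.69970645]
```

```bash
python3 - <<'E'
from h import *
print(totool([.516,-.197,.150]).round(1))
E
```

```text
[ 5.   5.1 15.4]
```

Request:
step_arm([
  [[1,1,3.1],[0,0,0]],
  [[1,1,3.1],[0,0,0]],
  [[1,1,3.1],[0,0,0]],
  [[1,1,3.1],[0,0,0]],
  [[1,1,3.1],[0,0,0]],
  [[0,0,0],[-1,-3,5]],
  [[0,0,0],[-1,-3,5]],
  [[0,0,0],[-1,-3,5]],
  [[0,0,0],[0,0,0]],
])

```text
clock: 10.75
tool_pos: [0.5177, -0.1977, 0.1497]
eef_rot: [0.335, 0.823, -0.186, 0.419]
contact_force: [0.3, -0.2, 0.1]
opening: 1.001
finger_force: 0.0
```

```bash
python3 - <<'E'
from h import *
st=sensors.get_state(); print(np.round(st['q'],3),st['tool_pos'],rel(ori(-45,35)),rel(ori(-40,35)))
z=R.from_quat(st['eef_rot']).as_matrix()[:,2];print(z)
print(totool([.603,-.284,.042]))
s=snap('wrist','w2.png'); print(wproj(s,[.603,-.284,.08]))
E
```

```text
[ 0.004  1.009 -0.147  2.531  2.338  1.307 -1.772] [ 0.51771356 -0.19771846  0.14965863] (array([-0.9, -0.4,  1.1]), np.float64(1.5)) (array([-5. , -0.5, -1.8]), np.float64(5.3))
[ 0.5648984  -0.58733749 -0.57958991]
[ 1.73640386  0.21934462 16.12524152]
(np.float64(318.07488321149077), np.float64(209.41768898032538))
```

View pics/w2.png

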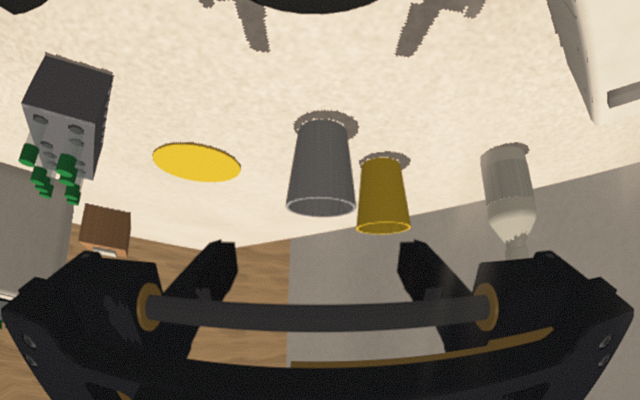

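The wrist view is upside down because tool x points down. The steel cup rim is at about (320,206), against a predicted (318,209). The yellow cup at (384,228) lies beyond it, clear of the fingers. I'm approaching.

Request:
step_arm([
  [[0.4,0.1,2],[0,0,0]],
  [[0.4,0.1,3],[0,0,0]],
  [[0.3,0,3],[0,0,0]],
  [[0,0,2],[0,0,0]],
  [[0,0,0],[0,0,0]],
])

```text
clock: 11.42
tool_pos: [0.5733, -0.2503, 0.0837]
eef_rot: [0.337, 0.822, -0.184, 0.422]
contact_force: [0.1, 0.3, 0.1]
opening: 1.004
finger_force: 0.0
```

```bash
python3 - <<'E'
from h import *
st=sensors.get_state(); print(np.round(st['q'],3),st['tool_pos'],rel(ori(-45,35)),st['contact_force'])
z=R.from_quat(st['eef_rot']).as_matrix()[:,2]
print(totool(np.array([.603,-.284,.050])-.008*z).round(2))
s=snap('wrist','w3.png'); print(wproj(s,[.603,-.284,.08]))
c=cv2.cvtColor(s['img'],cv2.COLOR_RGB2GRAY)[150:300,240:420]
p=s['img'][200:340:10,240:420:12].sum(2)//3; print(p)
E
```

```text
[ 0.121  1.124 -0.095  2.326  2.475  1.247 -1.694] [ 0.57330888 -0.2503344   0.08365202] (array([-0.7, -0.2,  0.8]), np.float64(1.1)) [0.07451325 0.28255627 0.06113524]
[ 0.17 -0.21  4.8 ]
(np.float64(312.4718798054575), np.float64(276.66897652337536))
[[223 231 227  83  88  92  87  93  86  84 209  78  82  87  87]
 [230 229 230  82  88  89  93  91  88  84 125  76  86  84  86]
 [231 231 230  83  88  95  92  89  84  86  79  82  86  83  87]
 [232 225 228  83  84  84  96  87  87  88  78  76  85  86  85]
 [230 229 227  82  87  89  93  92  92  86  81  82  87  84  84]
 [227 227 231  83  89  87  90  85  87  90  82  82  87  87  13]
 [227 210 143  83  87  92  91  88  85  83  82  81  82  88  13]
 [128 127  91 100 118 115 118 109  85  84  83  85  82  69  26]
 [126 124 120 121 137 135 133 136 135 132 132 101 107  90  21]
 [122 125 121 117 134 137 136 136 135 135 132 128 132 133  21]
 [119 123 118 119 134 137 141 138 136 136 130 131 131 136 125]
 [ 47  45  52  41  43  47  43  47  47  49  45  47  40  48  49]
 [ 48  46  49  45  56  48  49  48  50  48  46  48  42  53  45]
 [104  92  60  50  52  45  44  41  44  46  56  72  98 120 130]]
```

Request:
step_arm([
  [[0.1,0,1.8],[0,0,0]],
  [[0.1,0,1.8],[0,0,0]],
  [[0,0,1.2],[0,0,0]],
  [[0,0,0],[0,0,0]],
])

```text
clock: 11.98
tool_pos: [0.5991, -0.2755, 0.0546]
eef_rot: [0.336, 0.822, -0.183, 0.421]
contact_force: [0.3, 0.0, 0.1]
opening: 0.999
finger_force: 0.0
```

Request:
step_arm([
  [[0,0,0],[0,0,0]],
  [[0,0,0],[0,0,0]],
  [[0,0,0],[0,0,0]],
  [[0,0,0],[0,0,0]],
  [[0,0,0],[0,0,0]],
  [[0,0,0],[0,0,0]],
], claw=-1, grip_force=25)

```text
clock: 12.72
tool_pos: [0.5989, -0.2756, 0.0548]
eef_rot: [0.336, 0.822, -0.183, 0.421]
contact_force: [-1.6, 0.3, 1.8]
opening: 0.66
finger_force: 24.4
```

Request:
step_arm([
  [[-0.8,0,-0.6],[0,0,0]],
  [[-1.6,0,-1.1],[0,0,0]],
  [[-2.4,0,-1.7],[0,0,0]],
  [[-2.4,0,-1.7],[0,0,0]],
  [[-2.4,0,-1.7],[0,0,0]],
  [[-2.4,0,-1.7],[0,0,0]],
  [[0,0,0],[0,0,0]],
])

```text
clock: 13.6
tool_pos: [0.6015, -0.2731, 0.2038]
eef_rot: [0.336, 0.822, -0.182, 0.423]
contact_force: [-0.3, -0.1, -1.9]
opening: 0.666
finger_force: 24.6
```

```bash
python3 - <<'E'
from h import *
st=sensors.get_state(); print(np.round(st['q'],3),st['tool_pos'],rel(ori(-45,35)),st['contact_force'],st['opening'])
C=R.from_quat(st['eef_rot']); 
for az in(-45,-30,0): print(az,rel(ori(az,35)),rel(ori(az,15)))
print(totool([.46,-.10,.27]))
E
```

```text
[ 0.132  0.833 -0.03   2.26   2.424  0.933 -1.493] [ 0.60152158 -0.27309777  0.20382443] (array([-0.4, -0.2,  0.7]), np.float64(0.9)) [-0.29778224 -0.14108666 -1.90652478] 0.666256311952387
-45 (array([-0.4, -0.2,  0.7]), np.float64(0.9)) (array([ -0.3, -20.2,   0.8]), np.float64(20.2))
-30 (array([-12.7,  -0.3,  -7.9]), np.float64(14.9)) (array([-13.9, -20.2,  -5.6]), np.float64(25.2))
0 (array([-37.2,  -0.5, -25.2]), np.float64(44.9)) (array([-41.2, -19.5, -18.4]), np.float64(49.2))
[  7.39415132   2.16658812 -22.00764478]
```

```bash
python3 - <<'E'
from h import *
from scipy.optimize import least_squares
st=sensors.get_state()
D=[(1.566,[.208,.5887,.257],[0,0,-1]),(1.885,[.5048,.1001,.2616],[0,0,-1]),(1.774,[.5039,.1817,.3042],[0,0,-1]),(2.079,[.4551,-.1458,.3004],[.02,-.5,-.87]),
(2.501,[.4511,-.1629,.3030],[.44,-.57,-.69]),(2.531,[.5177,-.1977,.1497],[.565,-.587,-.58]),(2.326,[.5733,-.2503,.0837],[.565,-.585,-.58]),(2.26,[.6015,-.2731,.2038],[.57,-.583,-.575])]
def W(x,p,z): return np.linalg.norm(np.array(p)-x[0]*np.array(z)-[0,0,x[1]])**2
f=lambda x:[W(x,p,z)-x[2]-x[3]*np.cos(q) for q,p,z in D]
o=least_squares(f,[.25,.36,.35,.34]); x=o.x; print(x,np.round(o.fun,4),'min',np.sqrt(x[2]+x[3]*np.cos(2.5)))
for az in(-60,-45,-30,-15,0):
  for phi in(0,15,30):
    zz=ori(az,phi).as_matrix()[:,2]
    print(az,phi,[np.round(np.sqrt(W(x,[.52,.05,h],zz)),3) for h in(.22,.26,.3)])
E
```

```text
[0.31210835 0.35589669 0.43280728 0.38384932] [ 0.0006 -0.0019 -0.0006  0.0022  0.     -0.0009  0.0008 -0.0002] min 0.353961642698557
-60 0 [np.float64(0.504), np.float64(0.494), np.float64(0.488)]
-60 15 [np.float64(0.486), np.float64(0.483), np.float64(0.483)]
-60 30 [np.float64(0.479), np.float64(0.482), np.float64(0.489)]
-45 0 [np.float64(0.426), np.float64(0.415), np.float64(0.407)]
-45 15 [np.float64(0.408), np.float64(0.405), np.float64(0.405)]
-45 30 [np.float64(0.408), np.float64(0.412), np.float64(0.42)]
-30 0 [np.float64(0.351), np.float64(0.338), np.float64(0.329)]
-30 15 [np.float64(0.332), np.float64(0.328), np.float64(0.329)]
-30 30 [np.float64(0.341), np.float64(0.346), np.float64(0.355)]
-15 0 [np.float64(0.289), np.float64(0.272), np.float64(0.261)]
-15 15 [np.float64(0.268), np.float64(0.263), np.float64(0.263)]
-15 30 [np.float64(0.286), np.float64(0.292), np.float64(0.302)]
0 0 [np.float64(0.253), np.float64(0.234), np.float64(0.221)]
0 15 [np.float64(0.231), np.float64(0.225), np.float64(0.226)]
0 30 [np.float64(0.255), np.float64(0.262), np.float64(0.274)]
```

```bash
cat > pour.py <<'E'
from h import *
mt=ori(-45,35).inv().apply([0,0,1])
jar=np.array([.511,.032,.0]); yx=np.radians(2.9)
def pose(az,phi,roll,lipz=.15,tow=.0):
    o=ori(az,phi,roll); m=o.apply(mt); t=np.degrees(np.arccos(m[2]))
    h=m[:2]/np.linalg.norm(m[:2])
    # lowest rim point relative to rim centre (radius .0325)
    d=np.array([0,0,-1])+m*m[2]; d/=np.linalg.norm(d)
    lip=.03*m+.0325*d   # from contact
    # place lip 'tow' cm short of jar centre along pour direction
    L=np.r_[jar[:2]-h*tow,lipz]; contact=L-lip; tcp=contact-.008*o.as_matrix()[:,2]
    return o,m,t,tcp,contact
def body(o,tcp):
    P=[o.apply([x,y,z])+tcp for x in(-.0375,.0375) for y in(-.0935,-.04,0,.04,.0935) for z in(-.045,-.1,-.2)]
    P+=[o.apply([x,y,z])+tcp for x in(-.009,.009) for y in(-.062,.062) for z in(.019,-.045)]
    return np.array(P)
if __name__=='__main__':
  for az in(-60,-45,-38):
   for phi in(0,15,25):
    for roll in (90,120,150,180):
      o,m,t,tcp,c=pose(az,phi,roll,.15,.01); P=body(o,tcp)
      q=(R.from_euler('z',-yx).apply(P-np.r_[jar[:2],0]))
      inj=(np.hypot(q[:,0],q[:,1])<.055); ing=(q[:,1]>.09)&(abs(q[:,0])<.08)
      print(az,phi,roll,'tilt',round(t),'tcp',tcp.round(3),'m',m.round(2),'low jar',q[inj,2].min().round(3) if inj.any() else '-','guard',q[ing,2].min().round(3) if ing.any() else '-','all',q[:,2].min().round(3))
E
python3 pour.py
```

```text
-60 0 90 tilt 90 tcp [0.547 0.035 0.182] m [-1.    0.09  0.  ] low jar 0.089 guard 0.089 all 0.089
-60 0 120 tilt 114 tcp [0.531 0.035 0.192] m [-0.9   0.14 -0.41] low jar 0.092 guard 0.092 all 0.092
-60 0 150 tilt 135 tcp [0.514 0.036 0.194] m [-0.64  0.29 -0.71] low jar 0.142 guard 0.115 all 0.115
-60 0 180 tilt 145 tcp [0.507 0.038 0.193] m [-0.29  0.5  -0.82] low jar 0.156 guard 0.156 all 0.156
-60 15 90 tilt 81 tcp [0.552 0.036 0.18 ] m [-0.99  0.07  0.15] low jar 0.101 guard 0.115 all 0.101
-60 15 120 tilt 104 tcp [0.537 0.032 0.191] m [-0.94  0.22 -0.25] low jar 0.13 guard 0.121 all 0.106
-60 15 150 tilt 122 tcp [0.522 0.03  0.196] m [-0.72  0.43 -0.54] low jar 0.157 guard 0.145 all 0.131
-60 15 180 tilt 130 tcp [0.513 0.028 0.196] m [-0.38  0.66 -0.64] low jar 0.172 guard 0.186 all 0.172
-60 25 90 tilt 76 tcp [0.554 0.036 0.178] m [-0.97  0.04  0.24] low jar 0.113 guard 0.112 all 0.112
-60 25 120 tilt 97 tcp [0.542 0.029 0.189] m [-0.96  0.25 -0.13] low jar 0.129 guard 0.141 all 0.118
-60 25 150 tilt 114 tcp [0.528 0.025 0.195] m [-0.76  0.51 -0.4 ] low jar 0.185 guard 0.166 
[... 1831 characters left out ...]
20 tilt 104 tcp [0.536 0.042 0.191] m [-0.96 -0.15 -0.25] low jar 0.13 guard 0.121 all 0.106
-38 15 150 tilt 122 tcp [0.523 0.034 0.196] m [-0.83  0.13 -0.54] low jar 0.157 guard 0.131 all 0.131
-38 15 180 tilt 130 tcp [0.514 0.029 0.196] m [-0.6   0.47 -0.64] low jar 0.172 guard 0.172 all 0.172
-38 25 90 tilt 76 tcp [0.55  0.052 0.178] m [-0.91 -0.33  0.24] low jar 0.113 guard 0.112 all 0.112
-38 25 120 tilt 97 tcp [0.541 0.041 0.189] m [-0.98 -0.13 -0.13] low jar 0.129 guard 0.141 all 0.118
-38 25 150 tilt 114 tcp [0.529 0.032 0.195] m [-0.9   0.18 -0.4 ] low jar 0.185 guard 0.142 all 0.142
-38 25 180 tilt 120 tcp [0.521 0.024 0.197] m [-0.68  0.53 -0.5 ] low jar 0.182 guard 0.182 all 0.18
```

```bash
cat > chk.py <<'E'
from pour import *
G=np.array([[x,y,z] for x in np.linspace(-.0375,.0375,7) for y in np.linspace(-.0935,.0935,15) for z in np.linspace(-.22,-.045,15)]+[[x,s*y,z] for x in(-.011,0,.011) for y in(.035,.062) for s in(-1,1) for z in(-.03,0,.019)])
def clear(o,tcp):
    q=R.from_euler('z',-yx).apply(o.apply(G)+tcp-np.r_[jar[:2],0])
    d=[]
    for c,hx,hy,top in(((0,.15),.025,.008,.189),((0,.15),.07,.055,.144),((0,0),.046,.046,.130),((0,.075),.105,.165,.07)):
        s=np.c_[abs(q[:,0]-c[0])-hx,abs(q[:,1]-c[1])-hy,q[:,2]-top]; d.append(np.linalg.norm(np.maximum(s,0),axis=1).min() if not (s<0).all(1).any() else -1)
    return np.round(d,3)
if __name__=='__main__':
  for az in(-55,-45):
   for phi in(20,30):
    for lz in(.165,.18):
     for roll in(30,60,90,120,150,180):
      o,m,t,tcp,c=pose(az,phi,roll,lz,.02); print(az,phi,lz,roll,round(t),tcp.round(3),clear(o,tcp))
E
python3 chk.py
```

```text
-55 20 0.165 30 30 [0.57  0.037 0.158] [-1.    -1.    -1.     0.029]
-55 20 0.165 60 54 [0.57  0.044 0.177] [-1.    -1.    -1.     0.028]
-55 20 0.165 90 79 [0.562 0.04  0.194] [-1.    -1.    -1.     0.051]
-55 20 0.165 120 101 [0.55  0.032 0.205] [-1.    -1.     0.016  0.057]
-55 20 0.165 150 118 [0.534 0.024 0.211] [-1.     0.012  0.04   0.081]
-55 20 0.165 180 125 [0.522 0.017 0.212] [0.027 0.05  0.062 0.122]
-55 20 0.18 30 30 [0.57  0.037 0.173] [ 0.001  0.004 -1.     0.044]
-55 20 0.18 60 54 [0.57  0.044 0.192] [-1.    -1.    -1.     0.043]
-55 20 0.18 90 79 [0.562 0.04  0.209] [-1.    -1.     0.007  0.066]
-55 20 0.18 120 101 [0.55  0.032 0.22 ] [-1.     0.008  0.027  0.072]
-55 20 0.18 150 118 [0.534 0.024 0.226] [0.003 0.026 0.051 0.096]
-55 20 0.18 180 125 [0.522 0.017 0.227] [0.041 0.064 0.077 0.137]
-55 30 0.165 30 26 [0.567 0.055 0.156] [ 0.001 -1.    -1.     0.04 ]
-55 30 0.165 60 50 [0.569 0.052 0.175] [-1.    -1.    -1.     0.041]
-55 30 0.165 90 73 [0.565 0.041 0.192] [-1.    -1.    -1.     0.058]
-55 30 0.165 120 94 [0.554 0.03  0.203] [-1.     0.008  0.015  0.07 ]
-
[... 1455 characters left out ...]
 [ 0.008 -1.    -1.     0.041]
-45 30 0.165 90 73 [0.562 0.051 0.192] [-1.    -1.    -1.     0.058]
-45 30 0.165 120 94 [0.554 0.037 0.203] [0.004 0.008 0.013 0.07 ]
-45 30 0.165 150 109 [0.542 0.024 0.21 ] [0.012 0.02  0.039 0.093]
-45 30 0.165 180 115 [0.53  0.013 0.211] [0.044 0.058 0.062 0.122]
-45 30 0.18 30 26 [0.562 0.064 0.171] [ 0.018  0.016 -1.     0.055]
-45 30 0.18 60 50 [0.565 0.061 0.19 ] [ 0.013 -1.    -1.     0.056]
-45 30 0.18 90 73 [0.562 0.051 0.207] [-1.     0.004  0.013  0.073]
-45 30 0.18 120 94 [0.554 0.037 0.218] [0.016 0.019 0.028 0.085]
-45 30 0.18 150 109 [0.542 0.024 0.225] [0.023 0.035 0.053 0.108]
-45 30 0.18 180 115 [0.53  0.013 0.226] [0.056 0.073 0.077 0.137]
```

```bash
cat >> chk.py <<'E'
def seq(o,p,wps):
    for k,(o2,p2) in enumerate(wps):
        n=None; d=o.inv().apply(p2-p)*100; v=np.degrees((o.inv()*o2).as_rotvec()); print(k,'d',d.round(2),'|%.1f|'%np.linalg.norm(d),'rot',v.round(1),'|%.1f|'%np.linalg.norm(v),'world',p2.round(3),clear(o2,p2)); o,p=o2,p2
E
python3 - <<'E'
from chk import *
st=sensors.get_state(); o=R.from_quat(st['eef_rot']); p=st['tool_pos']
w=[(o,np.array([.595,-.2,.30])),(o,np.array([.57,.06,.30])),(ori(-45,30,30),np.array([.57,.06,.30])),(ori(-45,30,60),np.array([.57,.06,.28]))]
for roll,lz in((80,.205),(95,.2),(110,.19),(125,.18),(140,.175),(155,.175),(170,.175)):
    a,m,t,tcp,c=pose(-45,30,roll,lz,.02); w.append((a,tcp)); print(roll,round(t))
seq(o,p,w)
E
```

```text
80 66
95 77
110 87
125 97
140 105
155 111
170 114
0 d [ -4.67   4.57 -10.18] |12.1| rot [0. 0. 0.] |0.0| world [ 0.595 -0.2    0.3  ] [0.263 0.263 0.193 0.227]
1 d [ 11.41  16.64 -16.59] |26.1| rot [0. 0. 0.] |0.0| world [0.57 0.06 0.3 ] [0.118 0.146 0.151 0.209]
2 d [0. 0. 0.] |0.0| rot [-1.7 -5.  30.7] |31.2| world [0.57 0.06 0.3 ] [0.116 0.122 0.124 0.184]
3 d [ 1.5  -0.87  1.  ] |2.0| rot [-0.  0. 30.] |30.0| world [0.57 0.06 0.28] [0.059 0.073 0.089 0.146]
4 d [ 1.66 -4.44  2.64] |5.4| rot [ 0. -0. 20.] |20.0| world [0.564 0.055 0.226] [0.006 0.019 0.032 0.092]
5 d [-0.68  0.24  0.09] |0.7| rot [ 0.  0. 15.] |15.0| world [0.561 0.049 0.229] [0.01  0.028 0.035 0.095]
6 d [-0.79 -0.16  0.35] |0.9| rot [ 0. -0. 15.] |15.0| world [0.557 0.042 0.225] [0.015 0.026 0.032 0.09 ]
7 d [-0.95 -0.09  0.35] |1.0| rot [-0. -0. 15.] |15.0| world [0.552 0.035 0.22 ] [0.017 0.019 0.032 0.087]
8 d [-0.81  0.4   0.11] |0.9| rot [ 0.  0. 15.] |15.0| world [0.546 0.028 0.218] [0.014 0.021 0.039 0.094]
9 d [-0.44  0.76 -0.12] |0.9| rot [-0. -0. 15.] |15.0| world [0.54  0.023 0.22 ] [0.024 0.035 0.053 0.109]
10 d [-0.29  0.77 -0.07] |0.8| rot [ 0. -0. 15.] |15.0| world [0.534 0.017 0.221] [0.039 0.054 0.067 0.123]
```

Request:
step_arm([
  [[-1.2,1.1,-2.5],[0,0,0]],
  [[-1.2,1.1,-2.5],[0,0,0]],
  [[-1.2,1.1,-2.5],[0,0,0]],
  [[-1.1,1.2,-2.7],[0,0,0]],
  [[1.6,2.4,-2.4],[0,0,0]],
  [[1.6,2.4,-2.4],[0,0,0]],
  [[1.6,2.4,-2.4],[0,0,0]],
  [[1.6,2.4,-2.4],[0,0,0]],
  [[1.6,2.4,-2.4],[0,0,0]],
  [[1.6,2.4,-2.4],[0,0,0]],
  [[1.6,2.4,-2.4],[0,0,0]],
  [[0,0,0],[0,0,0]],
])

```text
clock: 15.1
tool_pos: [0.5704, 0.0656, 0.2991]
eef_rot: [0.333, 0.824, -0.18, 0.421]
contact_force: [0.3, -0.2, -1.7]
opening: 0.66
finger_force: 24.6
```

Request:
step_arm([
  [[0,0,0],[-0.4,-1.2,7.6]],
  [[0,0,0],[-0.4,-1.2,7.6]],
  [[0,0,0],[-0.4,-1.2,7.6]],
  [[0,0,0],[-0.4,-1.2,7.6]],
  [[0,0,0],[0,0,0]],
])

```text
clock: 15.72
tool_pos: [0.5698, 0.0598, 0.3]
eef_rot: [0.525, 0.691, -0.07, 0.492]
contact_force: [0.6, -0.1, -1.6]
opening: 0.662
finger_force: 24.6
```

```bash
cat > go.py <<'E'
from chk import *
st=sensors.get_state(); o=R.from_quat(st['eef_rot']); p=st['tool_pos']; print(p,st['q'].round(2),st['opening'],st['contact_force'].round(1))
E
cat go.py - <<'E' | python3 -
w=[(ori(-45,30,60),np.array([.57,.06,.28]))]
for roll,lz in((80,.205),(95,.2)):
    a,m,t,tcp,c=pose(-45,30,roll,lz,.02); w.append((a,tcp))
seq(o,p,w)
E
```

```text
[0.569828   0.05982643 0.29998758] [-0.68  0.68  0.01  2.17  1.5   1.03 -1.74] 0.661812078212176 [ 0.6 -0.1 -1.6]
0 d [ 1.52 -0.82  1.01] |2.0| rot [-0.5 -0.1 30.6] |30.6| world [0.57 0.06 0.28] [0.059 0.073 0.089 0.146]
1 d [ 1.66 -4.44  2.64] |5.4| rot [ 0. -0. 20.] |20.0| world [0.564 0.055 0.226] [0.006 0.019 0.032 0.092]
2 d [-0.68  0.24  0.09] |0.7| rot [ 0.  0. 15.] |15.0| world [0.561 0.049 0.229] [0.01  0.028 0.035 0.095]
```

Request:
step_arm([
  [[0.4,-0.2,0.3],[0,0,7.6]],
  [[0.4,-0.2,0.3],[0,0,7.6]],
  [[0.4,-0.2,0.2],[0,0,7.6]],
  [[0.4,-0.2,0.2],[0,0,7.6]],
  [[0.6,-1.1,0.7],[0,0,5]],
  [[0.5,-1.1,0.7],[0,0,5]],
  [[0.4,-1.1,0.6],[0,0,5]],
  [[0.2,-1.1,0.6],[0,0,5]],
  [[0,0,0],[0,0,0]],
])

```text
clock: 16.85
tool_pos: [0.5686, 0.0676, 0.2178]
eef_rot: [0.735, 0.459, 0.106, 0.487]
contact_force: [-0.8, -0.3, -2.3]
opening: 0.666
finger_force: 24.6
```

```bash

cat go.py - <<'E' | python3 -
w=[]
for roll,lz in((80,.205),(95,.2),(110,.19),(125,.18),(140,.175),(155,.175),(170,.175)):
    a,m,t,tcp,c=pose(-45,30,roll,lz,.02); w.append((a,tcp))
seq(o,p,w)
snap('side','s4.png')
s=snap('side'); t=snap('top'); 
b=cv2.resize(s['img'][120:260,230:430],None,fx=3.9,fy=3.9); cv2.imwrite('pics/c4.png',b[...,::-1])
E
```

```text
[0.56861797 0.06759014 0.21781579] [-0.35  0.91 -0.57  2.17  1.6   1.47 -2.63] 0.6657683547143937 [-0.8 -0.3 -2.3]
0 d [-1.49  0.57  0.09] |1.6| rot [-0.3  0.6  9.4] |9.4| world [0.564 0.055 0.226] [0.006 0.019 0.032 0.092]
1 d [-0.68  0.24  0.09] |0.7| rot [ 0.  0. 15.] |15.0| world [0.561 0.049 0.229] [0.01  0.028 0.035 0.095]
2 d [-0.79 -0.16  0.35] |0.9| rot [ 0. -0. 15.] |15.0| world [0.557 0.042 0.225] [0.015 0.026 0.032 0.09 ]
3 d [-0.95 -0.09  0.35] |1.0| rot [-0. -0. 15.] |15.0| world [0.552 0.035 0.22 ] [0.017 0.019 0.032 0.087]
4 d [-0.81  0.4   0.11] |0.9| rot [ 0.  0. 15.] |15.0| world [0.546 0.028 0.218] [0.014 0.021 0.039 0.094]
5 d [-0.44  0.76 -0.12] |0.9| rot [-0. -0. 15.] |15.0| world [0.54  0.023 0.22 ] [0.024 0.035 0.053 0.109]
6 d [-0.29  0.77 -0.07] |0.8| rot [ 0. -0. 15.] |15.0| world [0.534 0.017 0.221] [0.039 0.054 0.067 0.123]
```

View pics/c4.png

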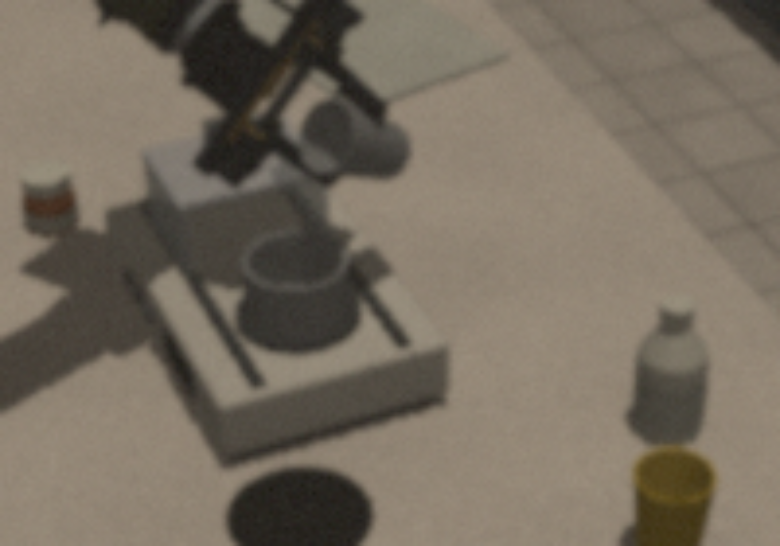

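The side view shows the guard open and the cup tilted just above and behind the jar, with its mouth toward −x. Joint 7 is at −2.63, which is its limit, so I'll unroll and pour with the opposite roll, which also moves the gripper away from the guard.

```bash

cat go.py - <<'E' | python3 -
w=[(o,p+[0,0,.09]),(ori(-45,30,0),p+[-.05,-.05,.09]),(ori(-45,25,-50),np.array([.49,0.01,.28]))]
for phi in(10,25):
  for roll in range(-50,-181,-20):
    lz=.165
    a,m,t,tcp,c=pose(-45,phi,roll,lz,.02); print(phi,roll,round(t),tcp.round(3),clear(a,tcp),m.round(2))
seq(o,p,w)
E
```

```text
[0.56976827 0.06695482 0.22181973] [-0.36  0.9  -0.55  2.17  1.6   1.47 -2.63] 0.6643773674961889 [-0.  -0.3 -0.8]
10 -50 52 [ 0.497 -0.025  0.173] [ 0.039 -1.    -1.     0.017] [0.11 0.78 0.62]
10 -70 68 [ 0.494 -0.021  0.185] [ 0.059 -1.    -1.     0.024] [0.18 0.91 0.38]
10 -90 84 [ 0.496 -0.015  0.196] [ 0.083  0.019 -1.     0.041] [0.18 0.98 0.1 ]
10 -110 100 [ 0.501 -0.006  0.204] [0.08  0.035 0.001 0.042] [ 0.11  0.98 -0.18]
10 -130 115 [0.506 0.004 0.208] [0.067 0.045 0.015 0.052] [-0.02  0.91 -0.42]
10 -150 127 [0.511 0.014 0.21 ] [0.046 0.051 0.031 0.07 ] [-0.2   0.78 -0.6 ]
10 -170 134 [0.516 0.022 0.211] [0.02  0.052 0.046 0.096] [-0.4   0.6  -0.69]
25 -50 44 [ 0.484 -0.023  0.169] [ 0.046  0.015 -1.     0.032] [0.23 0.65 0.72]
25 -70 60 [ 0.487 -0.022  0.182] [ 0.065  0.017 -1.     0.039] [0.26 0.83 0.5 ]
25 -90 76 [ 0.493 -0.018  0.193] [ 0.087  0.025 -1.     0.057] [0.21 0.95 0.24]
25 -110 91 [ 0.501 -0.012  0.201] [0.096 0.048 0.007 0.059] [ 0.09  1.   -0.01]
25 -130 104 [ 0.509 -0.004  0.207] [0.092 0.068 0.021 0.069] [-0.08  0.97 -0.23]
25 -150 114 [0.517 0.004 0.21 ] [0.079 0.08  0.038 0.087] [-0.29  0.87 -0.4 ]
25 -170 119 [0.524 0.013 0.211] [0.051 0.069 0.057 0.112] [-0.51  0.71 -0.49]
0 d [-2.63  7.37 -4.44] |9.0| rot [0. 0. 0.] |0.0| world [0.57  0.067 0.312] [0.071 0.102 0.118 0.176]
1 d [-6.67 -2.33  0.07] |7.1| rot [ -0.3   0.7 -70.7] |70.7| world [0.52  0.017 0.312] [0.125 0.158 0.163 0.223]
2 d [ 3.56 -2.6   0.19] |4.4| rot [  2.2  -4.7 -50. ] |50.2| world [0.49 0.01 0.28] [0.078 0.077 0.084 0.142]
```

Request:
step_arm([
  [[-0.9,2.5,-1.5],[0,0,0]],
  [[-0.9,2.5,-1.5],[0,0,0]],
  [[-0.9,2.5,-1.5],[0,0,0]],
  [[0,0,0],[0,0,-8.9]],
  [[0,0,0],[0,0,-8.9]],
  [[0,0,0],[0,0,-8.9]],
  [[0,0,0],[0,0,-8.9]],
  [[0,0,0],[0,0,-8.9]],
  [[0,0,0],[0,0,-8.9]],
  [[0,0,0],[0,0,-8.9]],
  [[0,0,0],[0,0,-8.9]],
])

```text
clock: 18.38
tool_pos: [0.5695, 0.0674, 0.3144]
eef_rot: [0.328, 0.799, -0.199, 0.463]
contact_force: [0.4, 0.2, -2.1]
opening: 0.661
finger_force: 24.6
```

```bash

cat go.py - <<'E' | python3 -
w=[(ori(-45,25,0),np.array([.49,-.01,.29])),(ori(-45,25,-50),np.array([.49,-.01,.27]))]
for roll,lz in((-70,.21),(-85,.2),(-100,.19),(-115,.18),(-130,.175),(-145,.175),(-160,.175)):
    a,m,t,tcp,c=pose(-45,25,roll,lz,.02); w.append((a,tcp))
seq(o,p,w)
E
```

```text
[0.5695207  0.06741772 0.31438023] [-0.33  0.71 -0.58  2.13  1.5   1.44 -1.17] 0.6611361459452182 [ 0.4  0.2 -2.1]
0 d [  2.33 -11.06   1.16] |11.4| rot [-0.5 -4.5  0.7] |4.6| world [ 0.49 -0.01  0.29] [0.114 0.135 0.142 0.202]
1 d [1.81 0.   0.85] |2.0| rot [  0.  -0. -50.] |50.0| world [ 0.49 -0.01  0.27] [0.085 0.079 0.073 0.132]
2 d [3.15 2.11 2.43] |4.5| rot [ -0.   0. -20.] |20.0| world [ 0.487 -0.022  0.227] [0.068 0.055 0.032 0.084]
3 d [-0.43  0.25  0.19] |0.5| rot [  0.   0. -15.] |15.0| world [ 0.492 -0.02   0.225] [0.082 0.046 0.03  0.087]
4 d [-0.65  0.27  0.22] |0.7| rot [  0.   0. -15.] |15.0| world [ 0.497 -0.016  0.222] [0.097 0.047 0.024 0.082]
5 d [-0.85  0.22  0.23] |0.9| rot [ -0.   0. -15.] |15.0| world [ 0.503 -0.01   0.218] [0.102 0.059 0.025 0.076]
6 d [-0.82 -0.29  0.03] |0.9| rot [ -0.  -0. -15.] |15.0| world [ 0.509 -0.004  0.217] [0.098 0.073 0.03  0.079]
7 d [-0.53 -0.71 -0.16] |0.9| rot [  0.   0. -15.] |15.0| world [0.515 0.002 0.22 ] [0.09  0.085 0.043 0.092]
8 d [-0.39 -0.72 -0.13] |0.8| rot [  0.   0. -15.] |15.0| world [0.52  0.009 0.221] [0.077 0.09  0.057 0.109]
```

Request:
step_arm([
  [[0.8,-3.7,0.4],[0,-2.2,0]],
  [[0.8,-3.7,0.4],[0,-2.2,0]],
  [[0.8,-3.7,0.4],[0,0,0]],
  [[0.3,0,0.2],[0,0,-8.3]],
  [[0.3,0,0.2],[0,0,-8.3]],
  [[0.3,0,0.2],[0,0,-8.3]],
  [[0.3,0,0.1],[0,0,-8.3]],
  [[0.3,0,0.1],[0,0,-8.3]],
  [[0.3,0,0.1],[0,0,-8.3]],
  [[0,0,0],[0,0,0]],
])

```text
clock: 19.62
tool_pos: [0.4867, -0.0155, 0.2699]
eef_rot: [-0.036, 0.843, -0.398, 0.359]
contact_force: [-0.9, 0.4, -2.1]
opening: 0.662
finger_force: 24.6
```

```bash

cat go.py - <<'E' | python3 -
w=[]
for roll,lz in((-70,.21),(-85,.2),(-100,.19),(-115,.18),(-130,.175),(-145,.175),(-160,.175)):
    a,m,t,tcp,c=pose(-45,25,roll,lz,.02); w.append((a,tcp))
seq(o,p,w)
E
```

```text
[ 0.48669435 -0.01551899  0.26991997] [-0.39  0.82 -0.51  2.51  1.6   1.5  -0.81] 0.6619334291106604 [-0.9  0.4 -2.1]
0 d [2.69 2.57 2.3 ] |4.4| rot [ -0.1  -0.4 -19.8] |19.9| world [ 0.487 -0.022  0.227] [0.068 0.055 0.032 0.084]
1 d [-0.43  0.25  0.19] |0.5| rot [  0.   0. -15.] |15.0| world [ 0.492 -0.02   0.225] [0.082 0.046 0.03  0.087]
2 d [-0.65  0.27  0.22] |0.7| rot [  0.   0. -15.] |15.0| world [ 0.497 -0.016  0.222] [0.097 0.047 0.024 0.082]
3 d [-0.85  0.22  0.23] |0.9| rot [ -0.   0. -15.] |15.0| world [ 0.503 -0.01   0.218] [0.102 0.059 0.025 0.076]
4 d [-0.82 -0.29  0.03] |0.9| rot [ -0.  -0. -15.] |15.0| world [ 0.509 -0.004  0.217] [0.098 0.073 0.03  0.079]
5 d [-0.53 -0.71 -0.16] |0.9| rot [  0.   0. -15.] |15.0| world [0.515 0.002 0.22 ] [0.09  0.085 0.043 0.092]
6 d [-0.39 -0.72 -0.13] |0.8| rot [  0.   0. -15.] |15.0| world [0.52  0.009 0.221] [0.077 0.09  0.057 0.109]
```

Request:
step_arm([
  [[0.8,0.5,0.6],[0,0,-5]],
  [[0.7,0.6,0.6],[0,0,-5]],
  [[0.6,0.7,0.6],[0,0,-5]],
  [[0.6,0.8,0.5],[0,0,-5]],
  [[-0.1,0.1,0.1],[0,0,-5]],
  [[-0.2,0.1,0.1],[0,0,-5]],
  [[-0.1,0.1,0],[0,0,-5]],
  [[0,0,0],[0,0,0]],
])

```text
clock: 20.62
tool_pos: [0.4878, -0.0228, 0.2238]
eef_rot: [-0.287, 0.794, -0.487, 0.224]
contact_force: [-0.1, 0.4, -2.1]
opening: 0.664
finger_force: 24.6
```

```bash

cat go.py - <<'E' | python3 -
w=[]
for roll,lz in((-85,.2),(-100,.19),(-115,.18),(-130,.175),(-145,.175),(-160,.175)):
    a,m,t,tcp,c=pose(-45,25,roll,lz,.02); w.append((a,tcp))
seq(o,p,w)
s=snap('side'); t=snap('top'); 
a=cv2.resize(s['img'][130:230,260:360],(400,400)); b=cv2.resize(t['img'][155:255,240:340],(400,400)); cv2.imwrite('pics/c5.png',np.hstack([a,b])[...,::-1])
print(proj(s,[.511,.032,.13]),proj(t,[.511,.032,.13]))
E
```

```text
[ 0.48784406 -0.02284157  0.22378749] [-0.41  0.96 -0.45  2.53  1.67  1.52 -0.34] 0.6638868543473988 [-0.1  0.4 -2.1]
0 d [-0.51 -0.09 -0.02] |0.5| rot [ 0.2 -0.4  0. ] |0.5| world [ 0.492 -0.02   0.225] [0.082 0.046 0.03  0.087]
1 d [-0.65  0.27  0.22] |0.7| rot [  0.   0. -15.] |15.0| world [ 0.497 -0.016  0.222] [0.097 0.047 0.024 0.082]
2 d [-0.85  0.22  0.23] |0.9| rot [ -0.   0. -15.] |15.0| world [ 0.503 -0.01   0.218] [0.102 0.059 0.025 0.076]
3 d [-0.82 -0.29  0.03] |0.9| rot [ -0.  -0. -15.] |15.0| world [ 0.509 -0.004  0.217] [0.098 0.073 0.03  0.079]
4 d [-0.53 -0.71 -0.16] |0.9| rot [  0.   0. -15.] |15.0| world [0.515 0.002 0.22 ] [0.09  0.085 0.043 0.092]
5 d [-0.39 -0.72 -0.13] |0.8| rot [  0.   0. -15.] |15.0| world [0.52  0.009 0.221] [0.077 0.09  0.057 0.109]
(np.float64(305.01396130102114), np.float64(185.70142150025376)) (np.float64(295.5369928246491), np.float64(201.51234630094538))
```

View pics/c5.png

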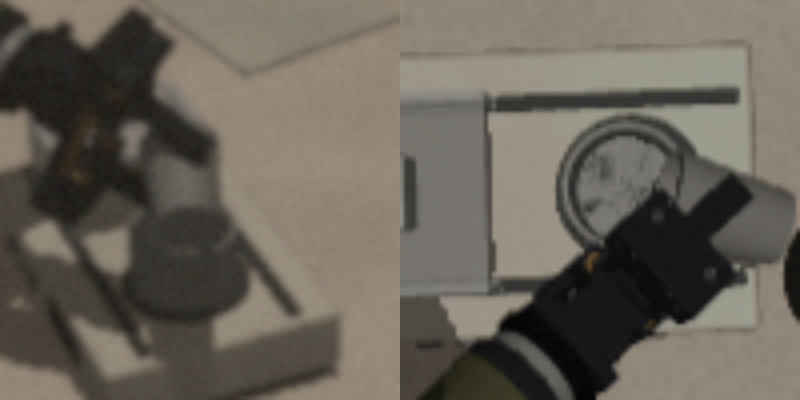

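The top crop shows the open jar centred at about (627,190), with the cup mouth at about (682,180) reaching over its right rim and aimed inward. I'm pouring slowly, edging forward.

Request:
step_arm([
  [[-0.6,-0.1,0],[0,0,0]],
  [[-0.3,0.1,0.1],[0,0,-5]],
  [[-0.3,0.1,0.1],[0,0,-5]],
  [[-0.4,0.1,0.1],[0,0,-5]],
  [[-0.3,0.1,0.1],[0,0,-3]],
  [[-0.3,0.1,0],[0,0,-3]],
  [[-0.2,0,0.1],[0,0,-3]],
  [[-0.2,0,0],[0,0,-3]],
  [[-0.2,0,0],[0,0,-3]],
  [[0,0,0],[0,0,0]],
  [[0,0,0],[0,0,0]],
])

```text
clock: 22.1
tool_pos: [0.5078, -0.0054, 0.2146]
eef_rot: [-0.484, 0.693, -0.528, 0.089]
contact_force: [0.8, 0.1, -1.0]
opening: 0.659
finger_force: 24.6
```

```bash

cat go.py - <<'E' | python3 -
w=[]
for roll,lz in((-115,.18),(-130,.175),(-145,.175),(-160,.175),(-175,.175)):
    a,m,t,tcp,c=pose(-45,25,roll,lz,.015); w.append((a,tcp))
seq(o,p,w)
E
```

```text
[ 0.50777904 -0.00543758  0.2146216 ] [-0.44  0.95 -0.4   2.45  1.69  1.47  0.25] 0.658903092695003 [ 0.8  0.1 -1. ]
0 d [ 0.34 -0.03 -0.41] |0.5| rot [ 0.5 -0.3  0.2] |0.6| world [ 0.504 -0.005  0.218] [0.098 0.055 0.025 0.076]
1 d [-0.78 -0.25 -0.01] |0.8| rot [ -0.  -0. -15.] |15.0| world [0.509 0.001 0.217] [0.094 0.07  0.03  0.079]
2 d [-0.49 -0.65 -0.21] |0.8| rot [  0.   0. -15.] |15.0| world [0.514 0.007 0.22 ] [0.087 0.082 0.042 0.092]
3 d [-0.35 -0.63 -0.17] |0.7| rot [  0.   0. -15.] |15.0| world [0.518 0.013 0.221] [0.074 0.088 0.056 0.109]
4 d [-0.21 -0.61 -0.09] |0.6| rot [  0.   0. -15.] |15.0| world [0.522 0.018 0.221] [0.049 0.07  0.071 0.129]
```

Request:
step_arm([
  [[-0.1,0,0],[0,0,-5]],
  [[-0.1,-0.1,0],[0,0,-5]],
  [[-0.1,-0.2,0],[0,0,-5]],
  [[-0.2,-0.2,0],[0,0,-5]],
  [[-0.2,-0.2,0],[0,0,-5]],
  [[-0.1,-0.2,0],[0,0,-5]],
  [[-0.1,-0.2,0],[0,0,-5]],
  [[-0.1,-0.2,0],[0,0,-5]],
  [[0,0,0],[0,0,0]],
  [[0,0,0],[0,0,0]],
])

```text
clock: 23.35
tool_pos: [0.52, 0.0053, 0.2165]
eef_rot: [0.691, -0.485, 0.526, 0.097]
contact_force: [-0.2, 0.1, -0.1]
opening: 0.664
finger_force: 24.6
```

```bash

cat go.py - <<'E' | python3 -
seq(o,p,[(o,p+[0,0,.08]),(ori(-45,25,-100),p+[-.02,-.04,.08]),(ori(-45,25,0),np.array([.48,-.06,.3]))])
E
```

```text
[0.520037   0.00533533 0.21653607] [-0.48  0.93 -0.33  2.41  1.69  1.41  0.99] 0.6643735677014532 [-0.2  0.1 -0.1]
0 d [ 6.57 -3.01 -3.42] |8.0| rot [0. 0. 0.] |0.0| world [0.52  0.005 0.297] [0.145 0.153 0.127 0.18 ]
1 d [2.33 3.59 1.31] |4.5| rot [ 0.5 -0.2 55.2] |55.2| world [ 0.5   -0.035  0.297] [0.13  0.116 0.097 0.156]
2 d [3.24 0.09 0.19] |3.2| rot [ -0.   0. 100.] |100.0| world [ 0.48 -0.06  0.3 ] [0.15  0.162 0.152 0.212]
```

```bash

cat go.py - <<'E' | python3 -
C=np.array([.451,-.143,.054])
for az in(-55,-60,-65,-70):
    a=ori(az,35); z=a.as_matrix()[:,2]; t=C-.008*z; W=t-.312*z-[0,0,.356]; cam=t+a.apply([.078,0,-.126])
    print(az,t.round(3),clear(a,t),np.linalg.norm(W).round(3),cam.round(3))
seq(o,p,[(o,p+[0,0,.08]),(ori(-45,25,-100),p+[-.02,-.04,.08]),(ori(-45,25,0),np.array([.50,-.08,.3])),(ori(-62,35,0),np.array([.447,-.136,.2]))])
E
```

```text
[0.520037   0.00533533 0.21653607] [-0.48  0.93 -0.33  2.41  1.69  1.41  0.99] 0.6643735677014532 [-0.2  0.1 -0.1]
-55 [ 0.447 -0.138  0.059] [ 0.115  0.052 -1.    -1.   ] 0.331 [ 0.362 -0.016  0.067]
-60 [ 0.448 -0.137  0.059] [ 0.102  0.041 -1.    -1.   ] 0.351 [ 0.374 -0.009  0.067]
-65 [ 0.448 -0.137  0.059] [ 0.093  0.04  -1.    -1.   ] 0.372 [ 0.386 -0.003  0.067]
-70 [ 0.449 -0.137  0.059] [ 0.089  0.041 -1.    -1.   ] 0.394 [0.398 0.002 0.067]
0 d [ 6.57 -3.01 -3.42] |8.0| rot [0. 0. 0.] |0.0| world [0.52  0.005 0.297] [0.145 0.153 0.127 0.18 ]
1 d [2.33 3.59 1.31] |4.5| rot [ 0.5 -0.2 55.2] |55.2| world [ 0.5   -0.035  0.297] [0.13  0.116 0.097 0.156]
2 d [ 3.45 -1.09  2.76] |4.5| rot [ -0.   0. 100.] |100.0| world [ 0.5  -0.08  0.3 ] [0.161 0.173 0.155 0.212]
3 d [ 8.97 -7.71  4.42] |12.6| rot [14.7  9.9  8.5] |19.7| world [ 0.447 -0.136  0.2  ] [0.143 0.143 0.07  0.124]
```

Request:
step_arm([
  [[2.2,-1,-1.1],[0,0,0]],
  [[2.2,-1,-1.1],[0,0,0]],
  [[2.2,-1,-1.2],[0,0,0]],
  [[0.4,0.6,0.2],[0,0,9]],
  [[0.4,0.6,0.2],[0,0,9]],
  [[0.4,0.6,0.2],[0,0,9]],
  [[0.4,0.6,0.2],[0,0,9]],
  [[0.4,0.6,0.2],[0,0,9]],
  [[0.3,0.6,0.3],[0,0,9]],
  [[0,0,0],[0,0,0]],
])

```text
clock: 24.6
tool_pos: [0.4969, -0.0283, 0.2816]
eef_rot: [-0.397, 0.746, -0.513, 0.151]
contact_force: [0.5, -0.6, -1.4]
opening: 0.665
finger_force: 24.6
```

```bash

cat go.py - <<'E' | python3 -
seq(o,p,[(ori(-45,25,0),np.array([.50,-.08,.3])),(ori(-62,35,0),np.array([.447,-.136,.2]))])
t=snap('top');b=cv2.resize(t['img'][155:255,240:400],None,fx=4.5,fy=4.5,interpolation=cv2.INTER_CUBIC); cv2.imwrite('pics/c6.png',b[...,::-1])
E
```

```text
[ 0.49686756 -0.02834898  0.28161537] [-0.4   0.77 -0.4   2.5   1.65  1.41  0.14] 0.6645058374488885 [ 0.5 -0.6 -1.4]
0 d [ 3.99 -2.58  2.74] |5.5| rot [-1.000e-01 -7.000e-01  1.014e+02] |101.4| world [ 0.5  -0.08  0.3 ] [0.161 0.173 0.155 0.212]
1 d [ 8.97 -7.71  4.42] |12.6| rot [14.7  9.9  8.5] |19.7| world [ 0.447 -0.136  0.2  ] [0.143 0.143 0.07  0.124]
```

View pics/c6.png

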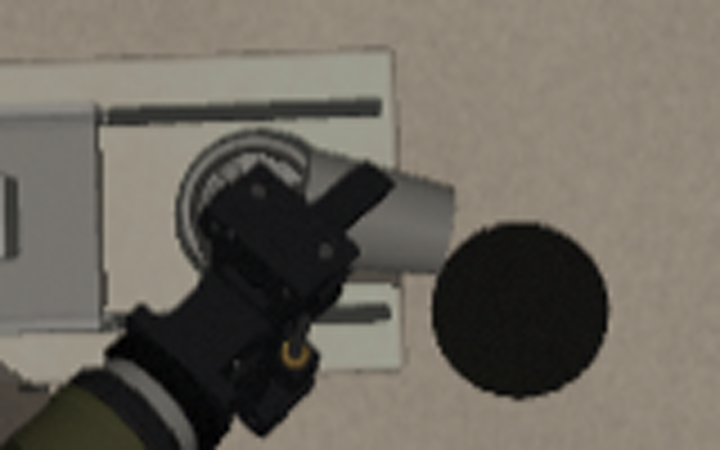

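The top view shows the cup empty and tilted, the jar behind it partly hidden, no stray balls in sight, and the mat at (520,310). The mill blocks a direct inclined placing on the mat. I'll set the cup down where it came from and regrasp it from above.

Request:
step_arm([
  [[0,0,0],[0,0,9.3]],
  [[0,0,0],[0,0,9.3]],
  [[0,0,0],[0,0,9.3]],
  [[0,0,0],[0,0,9.3]],
  [[0,0,0],[0,0,9.3]],
  [[0,0,0],[0,0,9.3]],
  [[0,0,0],[0,0,9.3]],
  [[0,0,0],[0,0,9.3]],
  [[0,0,0],[0,0,9.3]],
  [[0,0,0],[0,0,9.3]],
  [[0,0,0],[0,0,8.4]],
  [[0,0,0],[0,0,0]],
])

```text
clock: 26.15
tool_pos: [0.4973, -0.0278, 0.2821]
eef_rot: [0.325, 0.78, -0.208, 0.493]
contact_force: [0.6, -0.8, 0.2]
opening: 0.663
finger_force: 24.6
```

```bash

cat go.py - <<'E' | python3 -
seq(o,p,[(o,np.array([.599,-.272,.18])),(ori(-45,35,0),np.array([.599,-.272,.18])),(ori(-45,35,0),np.array([.599,-.272,.057]))])
# jar look: bright round blobs inside jar
t=snap('top'); b=cv2.resize(t['img'][180:225,275:320],(450,450),interpolation=cv2.INTER_CUBIC); s=snap('side'); c=cv2.resize(s['img'][150:225,270:345],(450,450),interpolation=cv2.INTER_CUBIC)
cv2.imwrite('pics/c7.png',np.hstack([b,c])[...,::-1])
E
```

```text
[ 0.49732342 -0.02775674  0.28212202] [-0.32  0.79 -0.54  2.49  1.63  1.5  -1.61] 0.6631446959577677 [ 0.6 -0.8  0.2]
0 d [-1.22 -9.88 26.55] |28.4| rot [0. 0. 0.] |0.0| world [ 0.599 -0.272  0.18 ] [0.233 0.204 0.114 0.141]
1 d [0. 0. 0.] |0.0| rot [-0.4  9.7 -0. ] |9.7| world [ 0.599 -0.272  0.18 ] [0.253 0.232 0.14  0.153]
2 d [10.08  0.    7.05] |12.3| rot [0. 0. 0.] |0.0| world [ 0.599 -0.272  0.057] [0.238 0.191 0.055 0.064]
```

Request:
step_arm([
  [[-0.2,-1.6,4.4],[0,0,0]],
  [[-0.2,-1.6,4.4],[0,0,0]],
  [[-0.2,-1.7,4.4],[0,0,0]],
  [[-0.2,-1.7,4.4],[0,0,0]],
  [[-0.2,-1.6,4.4],[0,0,0]],
  [[-0.2,-1.7,4.5],[0,0,0]],
  [[0,0,0],[0,4.9,0]],
  [[0,0,0],[0,4.9,0]],
  [[0,0,0],[0,0,0]],
])

```text
clock: 27.38
tool_pos: [0.5986, -0.273, 0.1813]
eef_rot: [0.343, 0.818, -0.179, 0.426]
contact_force: [0.2, 0.5, -0.1]
opening: 0.66
finger_force: 24.6
```

```bash

cat go.py - <<'E' | python3 -
seq(o,p,[(ori(-45,35,0),np.array([.599,-.272,.07])),(ori(-45,35,0),np.array([.599,-.272,.056]))])
E
```

```text
[ 0.5985873  -0.27296703  0.18128706] [ 0.31  0.9  -0.33  2.26  2.34  1.13 -1.35] 0.6596245514044947 [ 0.2  0.5 -0.1]
0 d [9.15 0.11 6.34] |11.1| rot [-0.5  0.1 -0.2] |0.5| world [ 0.599 -0.272  0.07 ] [0.238 0.192 0.061 0.073]
1 d [1.15 0.   0.8 ] |1.4| rot [0. 0. 0.] |0.0| world [ 0.599 -0.272  0.056] [0.238 0.191 0.054 0.063]
```

Request:
step_arm([
  [[2.3,0,1.6],[0,0,0]],
  [[2.3,0,1.6],[0,0,0]],
  [[2.3,0,1.6],[0,0,0]],
  [[1.4,0,1],[0,0,0]],
  [[0.8,0,0.6],[0,0,0]],
  [[0.5,0,0.3],[0,0,0]],
  [[0.4,0,0.3],[0,0,0]],
  [[0,0,0],[0,0,0]],
])

```text
clock: 28.38
tool_pos: [0.5979, -0.2717, 0.0575]
eef_rot: [0.343, 0.819, -0.179, 0.425]
contact_force: [0.2, 0.2, -0.2]
opening: 0.666
finger_force: 24.6
```

Request:
step_arm([
  [[0.2,0,0.1],[0,0,0]],
  [[0.1,0,0.1],[0,0,0]],
  [[0,0,0],[0,0,0]],
])

```text
clock: 28.75
tool_pos: [0.598, -0.2718, 0.0544]
eef_rot: [0.343, 0.818, -0.179, 0.425]
contact_force: [-0.3, 0.7, 3.3]
opening: 0.666
finger_force: 24.5
```

Contact, 3.3 N. I'll release, back out and tip the tool back to vertical.

Request:
step_arm([
  [[0,0,0],[0,0,0]],
  [[0,0,0],[0,0,0]],
  [[0,0,0],[0,0,0]],
  [[0,0,0],[0,0,0]],
  [[0,0,-2],[0,0,0]],
  [[0,0,-4],[0,0,0]],
  [[-0.5,0,-5],[0,0,0]],
  [[-2,0,-3],[0,0,0]],
  [[-3,0,-3],[0,0,0]],
  [[-3,0,-3],[0,0,0]],
], claw=1)

```text
clock: 30.0
tool_pos: [0.5171, -0.1892, 0.2392]
eef_rot: [0.342, 0.819, -0.178, 0.424]
contact_force: [0.4, 0.1, -0.4]
opening: 1.001
finger_force: 0.0
```

```bash

cat go.py - <<'E' | python3 -
for y in(90,80,60,45): 
  yr=np.radians(y); Y=np.array([np.cos(yr),np.sin(yr),0]); Z=np.array([0,0,-1.]); D=R.from_matrix(np.c_[np.cross(Y,Z),Y,Z]); print(y,rel(D))
t=snap('top'); s=snap('side')
for n,q in(('top',t),('side',s)):
    for P in([.603,-.28,.08],[.603,-.28,0]): print(n,np.round(proj(q,P),1))
im=t['img'].astype(int); 
a=cv2.resize(t['img'][155:195,385:425],(400,400),interpolation=cv2.INTER_CUBIC); b=cv2.resize(s['img'][235:285,345:395],(400,400),interpolation=cv2.INTER_CUBIC); cv2.imwrite('pics/c8.png',np.hstack([a,b])[...,::-1])
g=t['img'][160:190:2,388:424:2].mean(2).astype(int); print(g)
E
```

```text
[ 0.51714044 -0.1891986   0.23921387] [ 0.16  0.77 -0.45  2.51  2.12  1.26 -1.46] 1.0012897825480582 [ 0.4  0.1 -0.4]
90 (array([-21.8,  51.8, -41.8]), np.float64(70.0))
80 (array([-17. ,  53. , -32.6]), np.float64(64.5))
60 (array([ -7.5,  54.5, -14.2]), np.float64(56.8))
45 (array([-0.3, 54.8, -0.3]), np.float64(54.8))
top [405.8 171.8]
top [401.1 174.6]
side [369.2 248.8]
side [368.3 268.5]
[[125 130 130 127 126 130 124 126 114 115 118 126 127 127 126 126 130 124]
 [124 126 126 126 127 126 106  76  58  46  67  92 122 129 128 127 128 125]
 [129 129 130 128 126  86  46  45  43  42  41  41  66 115 127 125 124 127]
 [128 129 130  91 106  48  45  44  41  41  40  41  41  70 130 128 127 123]
 [128 126  64  59  59 102 115 115 105  41  39  41  40  41 115 129 129 128]
 [128  64  64  68 116 116 117 117 117 115  41  40  40  40 117 128 131 130]
 [129  63  64  49 116 117 117 118 119 118  44  41  40  39 108 127 130 128]
 [ 63  62  61  40 117 117 119 118 117 119  48  38  39  40 114 126 126 126]
 [ 67  65  65  39 113 119 118 118 118 117  45  40  41  40 124 128 125 125]
 [116  66  65  77  54 109 117 116 118 123  42  43  40 108 128 128 129 131]
 [127  66  65  63  43  68 118 117  94  50  44  49 110 126 126 129 130 128]
 [130 115  65  65  64  62  54  73  90  98 109 125 126 125 124 130 126 128]
 [128 127 114  65  62  62  62  63 118 130 127 128 132 128 125 129 129 131]
 [128 127 134 131 115 115 116 127 130 129 129 128 132 127 128 132 127 128]
 [129 128 130 129 131 127 128 125 128 128 131 131 128 128 129 129 128 130]]
```

Request:
step_arm([
  [[0,0,0],[-1.1,7.8,-2]],
  [[0,0,0],[-1.1,7.8,-2]],
  [[0,0,0],[-1.1,7.8,-2]],
  [[0,0,0],[-1.1,7.8,-2]],
  [[0,0,0],[-1.1,7.8,-2]],
  [[0,0,0],[-1.1,7.8,-2]],
  [[0,0,0],[-1.1,7.8,-2]],
  [[0,0,0],[0,0,0]],
  [[0,0,0],[0,0,0]],
])

```text
clock: 31.22
tool_pos: [0.5045, -0.2046, 0.2312]
eef_rot: [0.301, 0.944, -0.084, 0.108]
contact_force: [-0.3, 0.3, 0.0]
opening: 0.997
finger_force: 0.0
```

```bash
cat > dn.py <<'E'
from chk import *
def down(y):
    yr=np.radians(y); Y=np.array([np.cos(yr),np.sin(yr),0]); Z=np.array([0,0,-1.]); return R.from_matrix(np.c_[np.cross(Y,Z),Y,Z])
st=sensors.get_state(); o=R.from_quat(st['eef_rot']); p=st['tool_pos']; print(p,st['q'].round(2),st['opening'],st['contact_force'].round(1))
E
cat dn.py - <<'E' | python3 -
D=down(60); seq(o,p,[(D,p),(D,np.array([.6025,-.279,.16])),(D,np.array([.6025,-.279,.058]))])
E
```

```text
[ 0.5045285  -0.20456816  0.23123793] [ 0.44  0.58 -0.39  2.04  0.89  0.54  0.32] 0.9970864642306476 [-0.3  0.3  0. ]
0 d [0. 0. 0.] |0.0| rot [-6.1 14.5 -5.3] |16.6| world [ 0.505 -0.205  0.231] [0.292 0.267 0.155 0.167]
1 d [-12.21  -1.55   7.12] |14.2| rot [0. 0. 0.] |0.0| world [ 0.602 -0.279  0.16 ] [0.365 0.318 0.192 0.182]
2 d [ 0.   0.  10.2] |10.2| rot [0. 0. 0.] |0.0| world [ 0.602 -0.279  0.058] [0.365 0.312 0.177 0.131]
```

Request:
step_arm([
  [[0,0,0],[-2,5,-1.8]],
  [[0,0,0],[-2,5,-1.8]],
  [[0,0,0],[-2,4.7,-1.8]],
  [[-3,-0.4,1],[0,0,0]],
  [[-3,-0.4,1],[0,0,0]],
  [[-3,-0.4,1],[0,0,0]],
  [[-3.2,-0.3,1],[0,0,0]],
  [[0,0,0],[0,0,0]],
])

```text
clock: 32.22
tool_pos: [0.6037, -0.2789, 0.1897]
eef_rot: [0.259, 0.966, -0.001, -0.002]
contact_force: [-0.7, -1.0, -0.9]
opening: 0.999
finger_force: 0.0
```

```bash
cat dn.py - <<'E' | python3 -
D=down(60); seq(o,p,[(D,np.array([.6025,-.279,.16])),(D,np.array([.6025,-.279,.060]))])
s=snap('wrist'); print(wproj(s,[.6025,-.279,.08])); cv2.imwrite('pics/w9.png',s['img'][...,::-1])
u,v=map(int,wproj(s,[.6025,-.279,.08])); print(u,v); print(s['img'][v-60:v+61:8,u-70:u+71:7].mean(2).astype(int))
E
```

```text
[ 0.60371842 -0.2789338   0.18966719] [ 0.67  0.88 -0.62  1.48  0.58  0.97  0.94] 0.9985219126580775 [-0.7 -1.  -0.9]
0 d [ 0.09 -0.06  2.97] |3.0| rot [-0.2 -0.2  0. ] |0.3| world [ 0.602 -0.279  0.16 ] [0.365 0.318 0.192 0.182]
1 d [ 0.  0. 10.] |10.0| rot [0. 0. 0.] |0.0| world [ 0.602 -0.279  0.06 ] [0.365 0.312 0.177 0.131]
(np.float64(316.65317192570126), np.float64(204.0206814957183))
316 204
[[164 111 117 110 110 105 107 104 109 108 110 110 110 108 108 107 108 109
  113 109 113]
 [197 106 106 109 107 110 222 104 101 106 107 111 118 115 112 109 109 110
  107 111 112]
 [216 108 106 109 110 106  99 113 110  79  73  69  95 115 112 108 109 104
  108 115 107]
 [223 110 106 104 112 109 115 107  78  82  84  80  85  72 106 107 113 112
  113 104 111]
 [222 105 113 105 108 100 114  78  85  81  78  84  79  80  79 110 109 113
  106 106 107]
 [220 109 115 108 106 106  75  71  81  81  81  82  79  78  71  80 113 112
  109 110 105]
 [222 112 107 111 107  92  69  71 129 110 134 173  85  72  72  72 221 215
  218 222 107]
 [223 220 228 219 219  74  76  72  72  96 179 178  76  69  77  72 140 225
  217 220 225]
 [225 218 219 214 219  78  69  70  76  78  72  75  80  75  78  69 187 217
  215 217 224]
 [220 225 219 219 219 217  67  74  78  74  78  76  82  79  74  72 219 218
  211 221 220]
 [218 216 216 224 221 218 183  77  77  77  77  78  79  76  73 172 222 220
  216 222 218]
 [223 224 221 218 221 219 213 194  76  78  82  73  75  76 198 223 161 107
  163 225 221]
 [215 217 219 221 211 212 214 224 209 221 203 202 219 216 140 104 108 107
  107 112 185]
 [218 220 221 217 215 218 214 217 220 226 211 214 212 219 117  69  67  71
   69 105 101]
 [219 216 219 216 219 216 214 215 215 216 210 215 222 139  69  68  70  72
   70  71 107]
 [221 220 223 217 219 215 215 212 213 218 214 217 220 211  70  72  67  71
   68  72 102]]
```

Request:
step_arm([
  [[0.1,0,4],[0,0,0]],
  [[0,0,4],[0,0,0]],
  [[0,0,3],[0,0,0]],
  [[0,0,2],[0,0,0]],
  [[0,0,0],[0,0,0]],
])

```text
clock: 32.9
tool_pos: [0.6013, -0.2768, 0.0609]
eef_rot: [0.257, 0.966, 0.0, -0.003]
contact_force: [0.6, 0.3, -0.1]
opening: 1.0
finger_force: 0.0
```

Request:
step_arm([
  [[0,0,0],[0,0,0]],
  [[0,0,0],[0,0,0]],
  [[0,0,0],[0,0,0]],
  [[0,0,0],[0,0,0]],
  [[0,0,0],[0,0,0]],
  [[0,0,0],[0,0,0]],
], claw=-1, grip_force=20)

```text
clock: 33.65
tool_pos: [0.6032, -0.2777, 0.0628]
eef_rot: [0.258, 0.966, 0.0, -0.0]
contact_force: [0.1, 0.6, 6.1]
opening: 0.699
finger_force: 19.9
```

```bash
cat dn.py - <<'E' | python3 -
print(st['finger_force'])
u=p+[0,0,.09]; v=np.array([.451,-.141,p[2]+.09]); seq(o,p,[(o,u),(o,v),(o,np.array([.451,-.141,p[2]+.01]))])
E
```

```text
[ 0.60320057 -0.27767069  0.06281793] [ 0.63  1.04 -0.53  1.55  0.69  0.75  0.85] 0.6994660401731377 [0.1 0.6 6.1]
19.876440407260816
0 d [ 0.01  0.01 -9.  ] |9.0| rot [0. 0. 0.] |0.0| world [ 0.603 -0.278  0.153] [0.364 0.316 0.189 0.178]
1 d [2.001e+01 4.260e+00 2.000e-02] |20.5| rot [0. 0. 0.] |0.0| world [ 0.451 -0.141  0.153] [0.214 0.174 0.066 0.067]
2 d [-0.01 -0.01  8.  ] |8.0| rot [0. 0. 0.] |0.0| world [ 0.451 -0.141  0.073] [0.214 0.166 0.025 0.022]
```

Request:
step_arm([
  [[0,0,-2],[0,0,0]],
  [[0,0,-3.5],[0,0,0]],
  [[0,0,-3.5],[0,0,0]],
  [[4,0.85,0],[0,0,0]],
  [[4,0.85,0],[0,0,0]],
  [[4,0.85,0],[0,0,0]],
  [[4,0.85,0],[0,0,0]],
  [[4,0.85,0],[0,0,0]],
  [[0,0,0],[0,0,0]],
])

```text
clock: 34.78
tool_pos: [0.448, -0.1395, 0.1533]
eef_rot: [0.256, 0.967, -0.0, -0.002]
contact_force: [-0.2, -1.0, -0.8]
opening: 0.702
finger_force: 19.8
```

```bash
cat dn.py - <<'E' | python3 -
seq(o,p,[(down(60),np.array([.451,-.141,.073]))])
s=snap('side'); t=snap('top'); 
E
```

```text
[ 0.44801309 -0.13947448  0.15329093] [ 0.52  0.72 -0.5   2.11  0.72  0.5   0.52] 0.7015127241564475 [-0.2 -1.  -0.8]
0 d [-0.37  0.03  8.03] |8.0| rot [-0.1 -0.3  0.4] |0.4| world [ 0.451 -0.141  0.073] [0.214 0.166 0.025 0.022]
```

Request:
step_arm([
  [[-0.3,0,3],[0,0,0]],
  [[0,0,3],[0,0,0]],
  [[0,0,1.4],[0,0,0]],
  [[0,0,0.6],[0,0,0]],
  [[0,0,0.4],[0,0,0]],
  [[0,0,0],[0,0,0]],
])

```text
clock: 35.62
tool_pos: [0.4533, -0.1429, 0.0685]
eef_rot: [0.258, 0.966, 0.0, -0.001]
contact_force: [-0.8, 0.7, -0.9]
opening: 0.698
finger_force: 19.8
```

Request:
step_arm([
  [[0,0,0.2],[0,0,0]],
  [[0,0,0.2],[0,0,0]],
  [[0,0,0],[0,0,0]],
])

```text
clock: 36.0
tool_pos: [0.4534, -0.1428, 0.0664]
eef_rot: [0.258, 0.966, 0.0, 0.0]
contact_force: [-2.4, 0.5, 20.2]
opening: 0.695
finger_force: 21.5
```

Request:
step_arm([
  [[0,0,-0.2],[0,0,0]],
  [[0,0,0],[0,0,0]],
])

```text
clock: 36.25
tool_pos: [0.4531, -0.1427, 0.0666]
eef_rot: [0.258, 0.966, 0.0, -0.001]
contact_force: [-0.6, -0.2, 3.2]
opening: 0.699
finger_force: 21.1
```

Request:
step_arm([
  [[0,0,0],[0,0,0]],
  [[0,0,0],[0,0,0]],
  [[0,0,0],[0,0,0]],
  [[0,0,0],[0,0,0]],
  [[0,0,-2],[0,0,0]],
  [[0,0,-4],[0,0,0]],
  [[0,0,-5],[0,0,0]],
  [[0,0,-5],[0,0,0]],
  [[0,0,-4],[0,0,0]],
  [[0,0,0],[0,0,0]],
], claw=1)

```text
clock: 37.5
tool_pos: [0.4548, -0.1431, 0.2688]
eef_rot: [0.258, 0.966, 0.0, 0.002]
contact_force: [0.3, 0.0, -0.5]
opening: 0.997
finger_force: 0.0
```

```bash
cat dn.py - <<'E' | python3 -
D=down(92.7)
seq(o,p,[(o,np.array([.5035,.182,.27])),(D,np.array([.5035,.182,.27])),(D,np.array([.5035,.182,.173]))])
t=snap('top'); s=snap('side')
for q in (t,s): print(np.round(proj(q,[.453,-.142,.084]),1))
a=cv2.resize(t['img'][180:245,275:375],None,fx=5,fy=5,interpolation=cv2.INTER_CUBIC); b=cv2.resize(s['img'][160:270,270:345],None,fx=3.9,fy=3.9,interpolation=cv2.INTER_CUBIC)
h=440; pad=lambda x:cv2.copyMakeBorder(x[:h],0,max(0,h-x.shape[0]),0,0,0); cv2.imwrite('pics/c10.png',np.hstack([pad(a),pad(b)])[...,::-1]); print(np.hstack([pad(a),pad(b)]).shape)
E
```

```text
[ 0.45478452 -0.14307782  0.26878752] [ 0.67  0.55 -0.72  1.97  0.51  0.79  0.71] 0.9966687660483918 [ 0.3  0.  -0.5]
0 d [12.   30.6  -0.11] |32.9| rot [0. 0. 0.] |0.0| world [0.503 0.182 0.27 ] [0.064 0.107 0.129 0.181]
1 d [0. 0. 0.] |0.0| rot [  0.    0.2 -32.6] |32.6| world [0.503 0.182 0.27 ] [0.068 0.107 0.128 0.181]
2 d [0.  0.  9.7] |9.7| rot [0. 0. 0.] |0.0| world [0.503 0.182 0.173] [0.027 0.01  0.049 0.084]
[357.2 223.4]
[305.8 232. ]
(440, 792, 3)
```

View pics/c10.png

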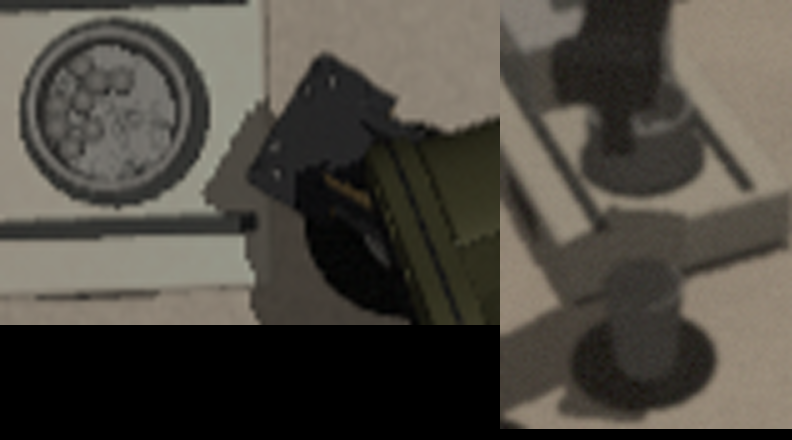

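The view shows the balls clustered inside the jar at about (90,105) and the cup upright in the middle of the mat at about (642,330). Next is the guard.

Request:
step_arm([
  [[1.5,3.8,0],[0,0,0]],
  [[1.5,3.8,0],[0,0,0]],
  [[1.5,3.8,0],[0,0,0]],
  [[1.5,3.8,0],[0,0,0]],
  [[1.5,3.8,0],[0,0,0]],
  [[1.5,3.8,0],[0,0,0]],
  [[1.5,3.9,0],[0,0,0]],
  [[1.5,3.9,0],[0,0,0]],
  [[0,0,0],[0,0,-8.2]],
  [[0,0,0],[0,0,-8.2]],
  [[0,0,0],[0,0,-8.2]],
  [[0,0,0],[0,0,-8]],
])

```text
clock: 39.1
tool_pos: [0.5008, 0.1816, 0.2646]
eef_rot: [-0.026, 1.0, -0.0, -0.003]
contact_force: [0.3, 0.8, 0.6]
opening: 1.0
finger_force: 0.0
```

```bash
cat dn.py - <<'E' | python3 -
D=down(92.7)
seq(o,p,[(D,np.array([.5035,.182,p[2]])),(D,np.array([.5035,.182,.173]))])
E
```

```text
[0.5007899  0.18162801 0.26457834] [ 0.05  0.67 -0.82  1.81  0.6   0.94  0.59] 1.0004000709584484 [0.3 0.8 0.6]
0 d [-0.27  0.02 -0.  ] |0.3| rot [-0.  -0.3  0.3] |0.4| world [0.503 0.182 0.265] [0.063 0.102 0.123 0.176]
1 d [0.   0.   9.16] |9.2| rot [0. 0. 0.] |0.0| world [0.503 0.182 0.173] [0.027 0.01  0.049 0.084]
```

Request:
step_arm([
  [[-0.3,0,3],[0,0,0]],
  [[0,0,3],[0,0,0]],
  [[0,0,2],[0,0,0]],
  [[0,0,1.1],[0,0,0]],
  [[0,0,0],[0,0,0]],
])

```text
clock: 39.72
tool_pos: [0.5037, 0.1822, 0.1744]
eef_rot: [-0.024, 1.0, 0.0, -0.002]
contact_force: [0.2, -0.4, -0.6]
opening: 1.0
finger_force: 0.0
```

Request:
step_arm([
  [[0,0,0],[0,0,0]],
  [[0,0,0],[0,0,0]],
  [[0,0,0],[0,0,0]],
  [[0,0,0],[0,0,0]],
  [[0,0,0],[0,0,0]],
  [[0,0,0],[0,0,0]],
  [[0,0,0],[0,0,0]],
  [[0,0,0],[0,0,0]],
  [[0,0,0],[0,0,0]],
], claw=-1, grip_force=20)

```text
clock: 40.85
tool_pos: [0.5046, 0.1817, 0.1757]
eef_rot: [-0.023, 1.0, 0.0, -0.001]
contact_force: [-0.1, -2.5, 2.0]
opening: 0.182
finger_force: 20.0
```

Request:
step_arm([
  [[0,-1,0],[0,0,0]],
  [[0,-2,0],[0,0,0]],
  [[0,-2,0],[0,0,0]],
  [[0,-2,0],[0,0,0]],
  [[0,-2,0],[0,0,0]],
  [[0,-2,0],[0,0,0]],
  [[0,-1.5,0],[0,0,0]],
  [[0,-1,0],[0,0,0]],
  [[0,-0.5,0],[0,0,0]],
  [[0,0,0],[0,0,0]],
])

```text
clock: 42.1
tool_pos: [0.5115, 0.0418, 0.1756]
eef_rot: [-0.023, 1.0, 0.0, -0.001]
contact_force: [1.8, -1.7, 2.0]
opening: 0.182
finger_force: 20.0
```

Request:
step_arm([
  [[0,-0.5,0],[0,0,0]],
  [[0,-0.5,0],[0,0,0]],
  [[0,-0.4,0],[0,0,0]],
  [[0,0,0],[0,0,0]],
])

```text
clock: 42.6
tool_pos: [0.5121, 0.0317, 0.1757]
eef_rot: [-0.025, 1.0, 0.004, -0.0]
contact_force: [1.7, 7.2, -1.6]
opening: 0.179
finger_force: 20.1
```

Request:
step_arm([
  [[0,-0.3,0],[0,0,0]],
  [[0,0,0],[0,0,0]],
  [[0,0.4,0],[0,0,0]],
  [[0,0,0],[0,0,0]],
])

```text
clock: 43.1
tool_pos: [0.5121, 0.0317, 0.1756]
eef_rot: [-0.024, 1.0, 0.002, -0.0]
contact_force: [0.5, 8.6, -0.8]
opening: 0.18
finger_force: 20.0
```

Request:
step_arm([
  [[0,0,0],[0,0,0]],
  [[0,0,0],[0,0,0]],
  [[0,0,0],[0,0,0]],
  [[0,0,0],[0,0,0]],
  [[0,0,-2],[0,0,0]],
  [[0,0,-4],[0,0,0]],
  [[0,0,-4],[0,0,0]],
  [[0,2,-4],[0,0,0]],
  [[0,0,0],[0,0,0]],
], claw=1)

```text
clock: 44.22
tool_pos: [0.5123, 0.0518, 0.3185]
eef_rot: [-0.025, 1.0, 0.002, 0.002]
contact_force: [0.3, 0.3, -0.8]
opening: 0.999
finger_force: 0.0
```

```bash
python3 - <<'E'
from h import *
t=snap('side'); st=sensors.get_state(); print(st['tool_pos'],st['contact_force'],st['clock'])
t0=cv2.cvtColor(cv2.imread('pics/side0.png'),cv2.COLOR_BGR2RGB)
d=abs(t['img'].astype(int)-t0).max(2)
for n,(u,v) in dict(bottle=(402,215),pot=(242,171),rack=(314,316),yellow=(402,250)).items(): print(n,(d[v-18:v+18,u-12:u+12]>35).mean().round(3))
n,l,q,c=cv2.connectedComponentsWithStats((d>35).astype(np.uint8))
for i in range(1,n):
    if q[i,4]>15: print(q[i])
print(proj(t,[.511,.032,.189]),proj(t,[.453,-.142,.084]))
E
```

```text
[0.51144092 0.04995231 0.3165225 ] [-0.47098773 -0.74100691 -0.48757249] 44.275
bottle 0.0
pot 0.0
rack 0.0
yellow 0.0
[ 120    0   57   76 2344]
[ 179    0  143  147 7227]
[129  52   7   5  17]
[  95   58   48  113 1394]
[154  73  16  16 101]
[183  87   8  13  64]
[149  99  26  58 633]
[ 163  143   40   91 1743]
[294 169   8  10  31]
[158 176   4  17  45]
[278 178   3  10  18]
[290 187  30  10  75]
[328 188   3  12  24]
[272 194  16  22 177]
[321 200   7   6  25]
[294 208   7   5  21]
[ 189  217   93   47 1881]
[297 232  20   9 100]
[357 243  24  33 614]
(np.float64(304.1900896272125), np.float64(170.72371382061488)) (np.float64(305.835455005603), np.float64(231.95826531094443))
```

```bash
python3 -c "
from h import *
print(finish_job())"
```

```text
the job is handed in; nothing more can be done
None
```

The job is handed in at about 44 s of the 72 s allowed: the balls are in the jar (I could not count all eight, but the cup is empty and no strays showed), the cup stands upright mid-mat, the guard is against its shut stop, and the bottle, small jar and rack have not moved.

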